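# Load filter cartridges into the purifier housing and prime it

## Task

Lift the loose cover plate off the pins of the white cartridge housing and lay it flat on the rubber mat. Lay every filter cartridge that is on the bench into the housing, fin up, one to a bay and flat on the bay's floor, and only then seat the cover back on its two pins, fully down on the rim. Finally press the priming pump's plunger down to its stop and let it come up again; leave the other labware on the bench where it stands.

Things in the scene. Friction and masses are not known exactly. Their poses are not given: they have to be found in the camera images.
- housing: Fixed white cartridge housing, an open-topped box 128 (its x) x 244 (its y) x 60 mm high. Origin: centre of its underside, on the bench. The end walls (at +y and -y) are 26 mm thick; on the top of each stands an upright steel pin, 10 mm diameter, 22 mm high, its last 8 mm tapered, at x = 0, y = -109 and +109 mm.
- housing_floor (a point): Centre of the housing's inner floor (112 in x by 192 mm in y clear), 6 mm above its underside, axes as the housing. Three ribs along x, 4 mm thick, 10 mm high, at y = -48, 0, +48 mm, part it into four bays centred at y = -72, -24, +24, +72 mm (44 mm wide or more), each for one cartridge laid along x.
- cover: Loose aluminium plate 128 (its x) x 244 (its y) x 8 mm, 0.3 kg, with a 16 mm square through-hole at x = 0, y = -109 and +109 mm for the pins and a black upright bar handle on top. Origin: centre of the plate's underside; z up. Fully seated it lies on the rim, origin 60 mm above the housing's. The same turned half round.
- cover_handle (a point): Point in the cover's bar handle (14 mm thick in the cover's x, 90 mm long in y, 40 mm high above the plate's top), on its centre line, 30 mm above the plate's underside; the handle's top is 18 mm higher.
- mat: Fixed thin dark rubber mat on the bench, 150 (its x) x 270 (its y) x 2 mm. Origin: centre of its underside.
- primer: Fixed white priming pump block, 90 x 90 x 55 mm high. Origin: centre of its underside, on the bench. The plunger stands on its middle.
- plunger_top (a point): Centre of the top face of the round black plunger head (48 mm diameter, 12 mm thick), 110 mm above the bench when up; it moves down with the plunger.
- plunger (a joint): How far the plunger is pressed down, m: 0 up, 0.020 at its lower stop. A spring (about 4 N at the top, 11 N at the stop) brings it back.
- jar: Bystander: jar, 64 mm diameter, 85 mm high. Origin: centre of its underside.
- beaker: Bystander: glass beaker, 70 mm diameter, 90 mm high. Origin: centre of its underside.
- carton: Bystander: carton 60 x 90 x 100 mm high. Origin: centre of its underside.
- weight: Bystander: steel balance weight, 44 mm diameter, 63 mm high. Origin: centre of its underside.
- dish: Bystander: white dish, 90 mm diameter, 30 mm high. Origin: centre of its underside.
- bottle: Bystander: white bottle, 60 mm diameter, 130 mm high. Origin: centre of its underside.
- cart0: Filter cartridge (three or four of them are there; None if absent): flat body 100 (its x) x 36 (its y) x 22 mm high, 0.12 kg, lying on the bench with a grey grip fin standing across the middle of its top, 12 (x) x 30 (y) mm, 27 mm high (total height 49 mm). Origin: centre of its underside; z up. The same turned half round.
- cart1: Filter cartridge (three or four of them are there; None if absent): flat body 100 (its x) x 36 (its y) x 22 mm high, 0.12 kg, lying on the bench with a grey grip fin standing across the middle of its top, 12 (x) x 30 (y) mm, 27 mm high (total height 49 mm). Origin: centre of its underside; z up. The same turned half round.
- cart2: Filter cartridge (three or four of them are there; None if absent): flat body 100 (its x) x 36 (its y) x 22 mm high, 0.12 kg, lying on the bench with a grey grip fin standing across the middle of its top, 12 (x) x 30 (y) mm, 27 mm high (total height 49 mm). Origin: centre of its underside; z up. The same turned half round.
- cart3: Filter cartridge (three or four of them are there; None if absent): flat body 100 (its x) x 36 (its y) x 22 mm high, 0.12 kg, lying on the bench with a grey grip fin standing across the middle of its top, 12 (x) x 30 (y) mm, 27 mm high (total height 49 mm). Origin: centre of its underside; z up. The same turned half round.
There are look-alikes about, which are no part of the job. Leave any pink look-alike of the cart0 alone.

How it is judged:
By the outcome, as a careful person would: the job done as asked, in the order asked, and still so for the second after the job is handed in, with the robot touching nothing.
Of cart0, cart1, cart2, cart3 only 3 to 4 are there at a start; the rules pass over those that are not, and their reading is None.
At some moment in a run one of cart0, cart1, cart2, cart3 may be knocked a few centimetres aside while the robot is not near it.
Once in a run the grip may slacken for a moment while it holds something.
It also fails if it takes over 210 s, if anything falls off the work surface, if the arm or the gripper's body presses on something with over 40 N, if the wrist force passes 120 N, or if a joint passes its speed limit or range.

## Robot

A 7-joint arm with a two-finger parallel gripper is mounted at the origin on the work surface. World frame = base frame: x ahead of the robot, y to its left, z up, the work surface at z = 0. Lengths are in m, angles in rad, forces in N, time in s.
With the tool pointing down it reaches from about 0.425 to 0.925 m from the base axis. Payload 6.8 kg.
Tool frame: the origin (TCP) lies at the very end of the fingers, on their centre line; the grasp point (between the pads) lies 19 mm behind it; z points along the fingers, y is the line along which they close (so a half turn about z gives the same grasp; the last joint's range is limited). The gripper opens to 85 mm and grips with 20 to 120 N. Pads are 22 mm wide; open, the fingers measure 114 mm over their backs; the gripper's body (76 mm by 85 mm) begins 54 mm behind the grasp point. The pads swing forward as they close: fully open they stand 13 mm farther back than shut.
Start: joints at [1.076, 0.477, 0.022, 1.555, -0.011, 1.109, -0.083], TCP at [0.255, -0.625, 0.231] pointing down, gripper open.
Joint ranges: [-2.96, 2.96], [-0.34, 2.1], [-1.41, 1.46], [0.24, 2.44], [-1.37, 4.51], [0.17, 1.92], [-2.96, 2.96]. Speed limits (rad/s): [2.39, 2.39, 3.14, 3.14, 3.14, 3.14, 3.14].

## Interface

Orientations are given as a rotation vector (axis times angle).
In Python, from bench import r gives the robot as it stands. The module is installed in compiled form; this text tells all that it offers.
- The arm moves only by the tool servo_tool, never from a script. Its argument "commands" is a list of rows, each a list of 7 numbers: the turn, a rotation vector about the world's x, y, z in degrees, then the shift along the world's x, y, z in mm, then the closure, from 0 (fully open) to 1 (shut). A call has 1 to 5 rows; each row is the pose to reach, as a shift and turn from the pose commanded when the call began; what a row does not reach only later rows make up. A row lasts 1/12 s, in which the tool goes at most 41.7 mm and 7.16 degrees, less where a joint would pass 70% of its speed; a pose out of reach is approached as far as the arm can. A call with a gripper value outside its range is refused whole. The fingers move at their own pace and stop on an object; "force" is the grip in N (left out, the last holds). Time passes only in rows, so rows that repeat a pose let the fingers close. It gives the time, the measured TCP pose, the force, the opening and the grip force at its end, in the units of the state.
- r.get_obs(): the state, without advancing time (a new reading comes with each control period).
- r.grab_frame(name): name is "scene" or "side" or "wrist"; returns (picture, depth): 480x640x3 uint8, blue, green, red; 480x640 float32, m along the optical axis (not along the pixel's ray), 0 where there is no reading.
- r.camera_info(name): a dict with "vertical_fov" (degrees; the focal length in pixels is half the picture's height over the tangent of half this angle, whatever the lens; pixels are square), "cx", "cy" (the principal point, pixels), "cam_to_world" (4x4, takes a point from camera to world coordinates); the wrist camera has in their place "T_tool_cam" (4x4, takes a point from camera to tool coordinates, whose origin is the TCP and whose axes are the flange's). Camera axes: x right, y up, looking along -z (the intrinsics and any distortion apply to the point x, -y, -z); pixel columns grow to the right and rows downward; lengths in m; the calibration is good to about 2 mm. The wrist camera is an equidistant fisheye: a pixel r from the principal point sees the ray r / f radians off the axis. A picture is of the moment at which its call begins: read the wrist's pose just before it. camera_info takes no time and is no camera call.
- r.hand_in(): hands the job in; it is judged then, once.
The state is a dict: "clock": time; "joints": joint angles; "qvel": joint speeds; "tau": joint torques, N m; "tcp_pos": TCP position; "orientation": TCP orientation; "contact_force": force on the tool from outside, world axes, zero at the start; "moment": the same for the moment, N m; "grip_width": finger opening in m; "gripper_force": force on a finger pad.
Only numpy, scipy, OpenCV 4.12 (cv2) and the standard library are available. Lean on these libraries where they do the work, as an engineer would, in place of code of your own. Each camera call takes 0.05 s, during which the arm holds its last target. There are 200 camera calls.

## Working session

There is one attempt and no reset: what is moved stays moved. The work goes in short steps, Python scripts to look and compute and a tool call to move; the robot and the scene stay as the last step left them, time stands still between calls to the robot, and variables do not carry over. Pictures are saved under pics/ and viewed, at most 14 in all, crops included, and the job is handed in when it is done.

Besides the shell and the picture viewer there is one more tool, called after "Request:" as name([rows], argument=value, ...), one row to a line, values as JSON. servo_tool: Moves the arm, as the interface text tells. Its arguments: {"type":"object","properties":{"commands":{"type":"array"},"force":{"type":"number"}},"required":["commands"]}

```bash
mkdir -p pics
cat > h.py <<'E'
import numpy as np,cv2
from scipy.spatial.transform import Rotation as R
from bench import r
def grab(n,save=None):
    o=r.get_obs(); im,d=r.grab_frame(n); ci=r.camera_info(n)
    if save: cv2.imwrite('pics/'+save,im)
    return o,im,d,ci
def cloud(n,o,im,d,ci):
    f=240/np.tan(np.radians(ci['vertical_fov'])/2)
    v,u=np.mgrid[0:480,0:640]; x=(u-ci['cx'])/f; y=(v-ci['cy'])/f
    if n=='wrist':
        th=np.hypot(x,y); s=np.where(th>1e-9,np.tan(np.minimum(th,1.5))/np.maximum(th,1e-9),1); x=x*s;y=y*s
        T=np.eye(4);T[:3,:3]=R.from_rotvec(o['orientation']).as_matrix();T[:3,3]=o['tcp_pos']; T=T@np.array(ci['T_tool_cam'])
    else: T=np.array(ci['cam_to_world'])
    P=np.stack([x*d,-y*d,-d],-1)
    W=P@T[:3,:3].T+T[:3,3]; W[d<=0]=np.nan
    return W
E
python3 - <<'E'
from h import *
for n in ['scene','side','wrist']:
    o,im,d,ci=grab(n,n+'0.png'); W=cloud(n,o,im,d,ci); np.save(n+'.npy',W)
    print(n,{k:np.round(v,3) for k,v in ci.items()})
    m=np.isfinite(W[...,2]); print(m.mean(), np.nanpercentile(W[...,2],[1,25,50,75,99]))
print(r.get_obs())
E
```

```text
scene {'vertical_fov': np.float64(51.809), 'cx': np.float64(319.651), 'cy': np.float64(234.818), 'cam_to_world': array([[ 0.729, -0.553,  0.403,  1.039],
       [ 0.684,  0.58 , -0.443, -0.611],
       [ 0.011,  0.598,  0.801,  1.213],
       [ 0.   ,  0.   ,  0.   ,  1.   ]])}
0.9959765625 [-7.53612920e-01 -3.20656721e-04  3.43522511e-03  2.38000449e-02
  7.23398421e-01]
side {'vertical_fov': np.float64(53.302), 'cx': np.float64(309.359), 'cy': np.float64(238.102), 'cam_to_world': array([[-0.99 ,  0.099, -0.098,  0.415],
       [-0.138, -0.593,  0.794,  0.829],
       [ 0.021,  0.799,  0.601,  0.711],
       [ 0.   ,  0.   ,  0.   ,  1.   ]])}
0.9958626302083333 [-3.50847047e-01 -2.15055498e-03 -2.34736527e-04  6.67615928e-02
  5.00109003e-01]
wrist {'vertical_fov': np.float64(65.706), 'cx': np.float64(324.819), 'cy': np.float64(238.302), 'T_tool_cam': array([[-0.   ,  0.966,  0.259,  0.065],
       [ 1.   ,  0.001, -0.001,  0.   ],
       [-0.001,  0.259, -0.966, -0.142],
       [ 0.   ,  0.   ,  0.   ,  1.   ]])}
0.9755729166666667 [-2.52547529e-03 -1.04798480e-03 -2.95252284e-04  7.82778952e-02
  3.32728851e-01]
{'clock': 0.15, 'joints': array([ 1.07589224,  0.47761863,  0.02234515,  1.55619691, -0.01149228,
        1.10928366, -0.0831065 ]), 'qvel': array([ 1.34871669e-03, -3.35220314e-03, -6.69558663e-04, -1.41861193e-03,
        1.25546662e-03, -9.89446373e-05, -2.01243313e-04]), 'tau': array([ 2.94535494e-03, -5.96926367e+01,  1.61015980e+00, -2.81491077e+01,
        1.26394586e-02,  6.48395566e-03,  1.07570017e-05]), 'tcp_pos': array([ 0.25445889, -0.62472466,  0.23055497]), 'orientation': array([-3.08171146e+00, -6.03579457e-01,  5.72355786e-04]), 'contact_force': array([ 0.38389176,  0.55549525, -0.30408317]), 'moment': array([ 0.016778  , -0.02588608,  0.02250935]), 'gripper_force': 0.0, 'grip_width': 0.08545431599871123}
```

View pics/scene0.png

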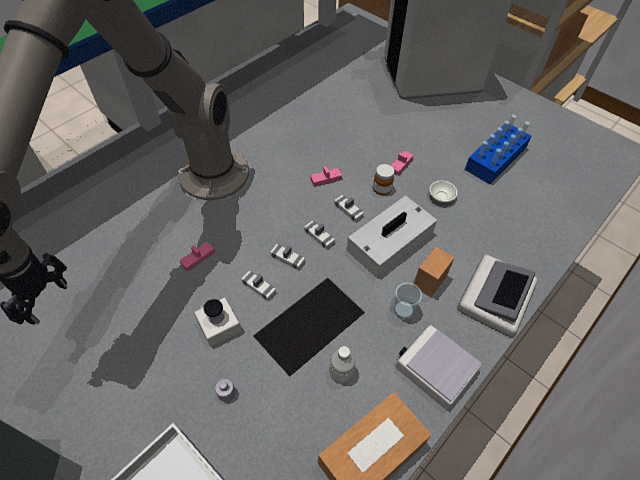

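View pics/side0.png

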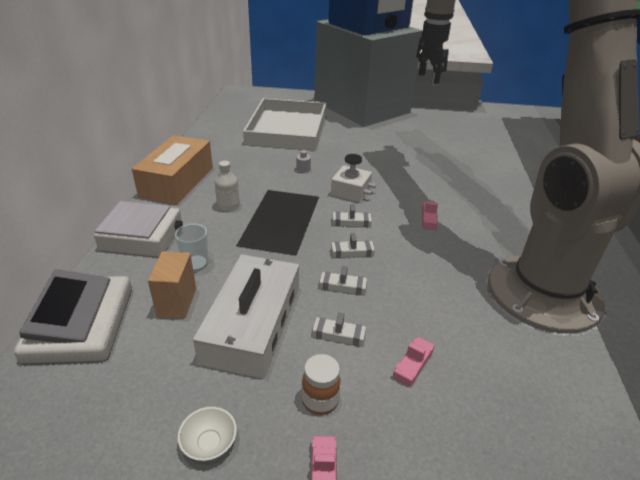

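Scene shows four white cartridges near (258,284), (288,256), (320,234) and (349,207). The covered housing is at (392,235), the mat at (310,325), the pump at (217,318), and there are three pink decoys. The side view agrees.

```bash
cat >> h.py <<'E'
def rects(P,amin=200,res=1.0,close=5):
    """connected blobs in plan view of points P (m): list of (cx,cy,w,h mm,angle deg of long side,meanz mm)"""
    x0,y0=0.0,-0.95
    I=np.zeros((1900,1300),np.uint8); ij=np.round((P[:,:2]-[x0,y0])*1000).astype(int)
    ok=(ij>=0).all(1)&(ij[:,0]<1300)&(ij[:,1]<1900); ij=ij[ok];P=P[ok]; I[ij[:,1],ij[:,0]]=255
    I=cv2.morphologyEx(I,cv2.MORPH_CLOSE,np.ones((close,close),np.uint8))
    n,L=cv2.connectedComponents(I); out=[]
    for k in range(1,n):
        m=L[ij[:,1],ij[:,0]]==k
        if (L==k).sum()<amin: continue
        Q=P[m]; (cx,cy),(w,h),a=cv2.minAreaRect((Q[:,:2]*1000).astype(np.float32))
        if w<h: w,h,a=h,w,a+90
        out.append([cx,cy,w,h,(a+90)%180-90,np.median(Q[:,2])*1000,m.sum()])
    return np.array(out)
E
python3 - <<'E'
from h import *
np.set_printoptions(suppress=True,precision=1,linewidth=150)
ims={n:cv2.imread(f'pics/{n}0.png') for n in['scene','side']}
for n in ims:
    W=np.load(n+'.npy');hsv=cv2.cvtColor(ims[n],cv2.COLOR_BGR2HSV);z=W[...,2]
    reg=(W[...,0]>.2)&(W[...,0]<1.0)&(abs(W[...,1])<.7)
    for nm,m,a in [('tops z15-30 nonsat',(z>.017)&(z<.028)&(hsv[...,1]<90)&(hsv[...,2]>100),300),('fin',(z>.035)&(z<.053)&(hsv[...,1]<110),40),
      ('cover z62-75',(z>.062)&(z<.075),1500),('handle',(z>.095)&(z<.115)&(hsv[...,2]<90),100),('mat',(abs(z)<.01)&(hsv[...,2]<40),5000),('sat',(z>.012)&(z<.09)&(hsv[...,1]>110),300),('tall',(z>.03)&(z<.14),300)]:
        print(n,nm);print(rects(W[m&reg],a))
E
```

```text
scene tops z15-30 nonsat
[[ 431.7 -195.5  100.5   37.9    5.4   24.3  299. ]
 [ 421.1  -71.4  101.    37.8   12.1   24.4  263. ]
 [ 451.7   50.4   61.9   37.6    3.9   24.2  133. ]]
scene fin
[[ 581.7 -640.7  114.6   32.6   76.2   48.9  268. ]
 [ 680.7 -591.8  134.4    6.     0.    50.7  139. ]
 [ 597.7 -455.8   42.    41.6   32.7   46.3  213. ]
 [ 487.4 -364.4   88.6   10.8   70.3   44.2  117. ]
 [ 770.9 -248.6   29.     4.5   11.1   45.3   33. ]
 [ 432.4 -197.1   29.6   12.5  -85.2   46.5   50. ]
 [ 896.1  -79.4  199.1  105.4  -48.1   49.7  632. ]
 [ 421.   -71.5   29.6   13.   -82.8   47.5   47. ]
 [ 792.     9.6   39.9    7.5   43.3   44.2   50. ]
 [ 760.2   48.    48.1   17.3   35.5   45.4   63. ]
 [ 434.2   52.1   31.    12.6   89.3   46.8   41. ]
 [ 634.   112.6  206.6  101.4   46.5   43.7  236. ]
 [ 920.9  237.4  200.6  127.1  -78.3   42.6 1298. ]
 [ 432.9  191.9   31.7    9.9   74.3   44.6   38. ]
 [ 921.5  209.5    8.8    5.7   85.6   51.7    7. ]
 [ 673.7  263.1   47.5    4.8   84.9   44.6   30. ]
 [ 995.8  293.7   37.1    7.6  -88.9   41.1   26. ]
 [ 445.7  309.1   24.9  
[... 4072 characters left out ...]
3   74.2   53.3  832. ]
 [ 232.3 -249.3   28.7   17.9   -0.    42.9   92. ]
 [ 762.6 -210.5   59.3   46.5   33.4   78.2  737. ]
 [ 923.   -45.8  154.   141.4    0.1   52.9 2623. ]
 [ 783.3   11.3   66.9   30.3   26.6   72.8  412. ]
 [ 767.2   45.9   67.3   36.7   25.9   67.5  541. ]
 [ 434.9   54.2   30.4   12.    84.8   45.9   87. ]
 [ 604.3  186.5  247.7  131.    84.4   66.3 7545. ]
 [ 773.1  155.9   93.4   61.8  -84.9   89.8 2087. ]
 [ 937.4  241.9  199.4  159.5  -78.3   49.9 6705. ]
 [ 431.3  192.1   32.9   11.9   85.    46.4  116. ]
 [ 289.3  242.4   29.8   14.7  -26.2   44.8  199. ]
 [ 449.1  343.8   60.7   60.6  -38.3   79.9 1625. ]
 [ 429.6  468.2   29.4   13.9    9.1   46.2  288. ]]
```

Request:
servo_tool([
  [0,0,2.5,14,32.5,0,0],
  [0,0,5,28,65,0,0],
  [0,0,7.5,42,97.5,0,0],
  [0,0,10,56,130,0,0],
  [0,0,12.5,70,162.5,0,0],
], force=60)

```text
clock: 0.57
tcp_pos: [0.3249, -0.4609, 0.2311]
orientation: [-2.998, -0.939, 0.0]
contact_force: [1.1, 0.5, 0.8]
grip_width: 0.0855
gripper_force: 0.0
```

Request:
servo_tool([
  [0,0,2.5,14,32.5,0,0],
  [0,0,5,28,65,0,0],
  [0,0,7.5,42,97.5,0,0],
  [0,0,10,56,130,0,0],
  [0,0,12.5,70,162.5,0,0],
])

```text
clock: 0.98
tcp_pos: [0.3948, -0.2984, 0.2313]
orientation: [2.878, 1.26, -0.0]
contact_force: [0.4, -0.1, 1.1]
grip_width: 0.0853
gripper_force: 0.0
```

Request:
servo_tool([
  [0,0,2.5,14,32.5,0,0],
  [0,0,5,28,65,0,0],
  [0,0,7.5,42,97.5,0,0],
  [0,0,10,56,130,0,0],
  [0,0,12.5,70,162.5,0,0],
])

```text
clock: 1.4
tcp_pos: [0.4648, -0.136, 0.2313]
orientation: [2.724, 1.565, -0.0]
contact_force: [0.5, -0.9, -0.1]
grip_width: 0.0853
gripper_force: 0.0
```

Request:
servo_tool([
  [0,0,2.5,14,32.5,0,0],
  [0,0,5,28,65,0,0],
  [0,0,7.5,42,97.5,0,0],
  [0,0,10,56,130,0,0],
  [0,0,12.5,70,162.5,0,0],
])

```text
clock: 1.82
tcp_pos: [0.5349, 0.0264, 0.2312]
orientation: [2.537, 1.853, -0.0]
contact_force: [0.8, 0.0, -0.3]
grip_width: 0.0855
gripper_force: 0.0
```

Request:
servo_tool([
  [0,0,2.5,14,32.5,0,0],
  [0,0,5,28,65,0,0],
  [0,0,7.5,42,97.5,0,0],
  [0,0,10,56,130,0,0],
  [0,0,12.5,70,162.5,0,0],
])

```text
clock: 2.23
tcp_pos: [0.605, 0.1887, 0.2309]
orientation: [-2.321, -2.118, 0.001]
contact_force: [0.9, -0.5, -0.4]
grip_width: 0.0856
gripper_force: 0.0
```

```bash
cat >> h.py <<'E'
np.set_printoptions(suppress=True,precision=1,linewidth=150)
def yaw(o):
    m=R.from_rotvec(o['orientation']).as_matrix(); return (np.degrees(np.arctan2(m[1,1],m[0,1]))+90)%180-90, np.degrees(np.arccos(-m[2,2]))
def wrist(save=None):
    o,im,d,ci=grab('wrist',save); W=cloud('wrist',o,im,d,ci)
    print('tcp',o['tcp_pos']*1000,'yaw,tilt',np.array(yaw(o)),'F',o['contact_force'],'w',o['grip_width']*1000,'t',o['clock'])
    return o,im,d,W,cv2.cvtColor(im,cv2.COLOR_BGR2HSV)
E
python3 - <<'E'
from h import *
o,im,d,W,hsv=wrist('w1.png'); z=W[...,2]
print(rects(W[(z>.098)&(z<.114)],100)); print(rects(W[(z>.062)&(z<.073)],500)); print('side walls');
c,s=np.cos(np.radians(-5.5)),np.sin(np.radians(-5.5))
E
```

```text
tcp [605.  188.7 230.9] yaw,tilt [-5.2  0. ] F [ 0.9 -0.5 -0.4] w 85.57446330219248 t 2.2333
[[ 773.8  153.4   90.3   60.5  -84.8   99.4 5500. ]
 [ 605.5  185.3   89.4   14.4   84.4  107.  2154. ]]
[[  605.2   184.3   245.5   129.3    84.4    67.3 37407. ]
 [  944.2   272.6   114.7    23.4    88.     63.4   663. ]]
side walls
```

View pics/w1.png

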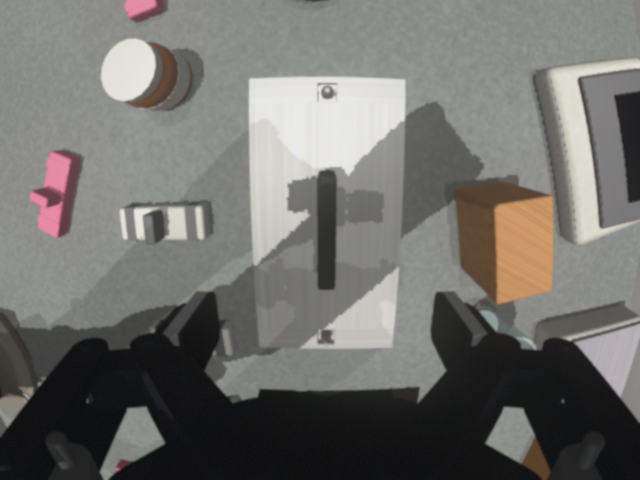

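Wrist view shows the cover with its handle along (326,170)-(326,290), with the pins in the holes at (328,92) and (326,338). The measured sizes match the given ones (89x14 and 245x129 mm).

Request:
servo_tool([
  [0,0,-0.4,0,-3.5,-35,0],
  [0,0,-0.4,0,-3.5,-70,0],
  [0,0,-0.4,0,-3.5,-105,0],
  [0,0,-0.4,0,-3.5,-135,0],
  [0,0,-0.4,0,-3.5,-157,0],
], force=80)

```text
clock: 2.7
tcp_pos: [0.603, 0.1827, 0.071]
orientation: [-2.329, -2.106, 0.006]
contact_force: [-0.1, 0.1, 0.2]
grip_width: 0.0854
gripper_force: 0.0
```

Request:
servo_tool([
  [0,0,0,0,0,0,1],
  [0,0,0,0,0,0,1],
  [0,0,0,0,0,0,1],
  [0,0,0,0,0,0,1],
  [0,0,0,0,0,0,1],
])

```text
clock: 3.12
tcp_pos: [0.6058, 0.1843, 0.0763]
orientation: [2.329, 2.106, 0.005]
contact_force: [-0.1, 0.2, 0.1]
grip_width: 0.0255
gripper_force: 0.0
```

Request:
servo_tool([
  [0,0,0,0,0,0,1],
  [0,0,0,0,0,0,1],
  [0,0,0,0,0,0,1],
  [0,0,0,0,0,0,1],
  [0,0,0,0,0,0,1],
])

```text
clock: 3.53
tcp_pos: [0.6058, 0.1842, 0.0761]
orientation: [2.329, 2.106, 0.004]
contact_force: [0.2, -0.6, 6.8]
grip_width: 0.0126
gripper_force: 79.4
```

Request:
servo_tool([
  [0,0,0,0,0,5,1],
  [0,0,0,0,0,12,1],
  [0,0,0,0,0,20,1],
  [0,0,0,0,0,35,1],
  [0,0,0,0,0,50,1],
])

```text
clock: 3.95
tcp_pos: [0.604, 0.1836, 0.1247]
orientation: [-2.329, -2.107, 0.002]
contact_force: [1.0, -0.4, -3.3]
grip_width: 0.0132
gripper_force: 77.9
```

Request:
servo_tool([
  [0,0,0,0,0,0,1],
  [0,0,0,0,0,0,1],
])

```text
clock: 4.12
tcp_pos: [0.6051, 0.1841, 0.1252]
orientation: [2.329, 2.107, 0.003]
contact_force: [-0.3, -0.1, -3.7]
grip_width: 0.013
gripper_force: 78.2
```

Run:
```python
from h import *
o,im,d,W,hsv=wrist(); z=W[...,2]
print(rects(W[(z>.14)&(z<.17)],100),rects(W[(z>.102)&(z<.125)],500))
for n in['scene','side']:
    o,im,d,ci=grab(n);W=cloud(n,o,im,d,ci);v=im.max(2)
    reg=(abs(W[...,2])<.012)&(abs(W[...,0]-.617)<.12)&(abs(W[...,1]+.18)<.18)
    print(n,rects(W[reg&(v<45)],3000))
    L=im[reg].max(1);print(np.percentile(L,[5,25,50,75,95]))
```

```text
tcp [605.1 184.1 125.2] yaw,tilt [-5.7  0.1] F [-0.3 -0.1 -3.7] w 13.025902410146683 t 4.1167
[[  605.4   193.5    65.4    50.     50.1   156.3 11266. ]] [[  609.5   233.4   147.3   129.3    84.2   116.4 83701. ]]
scene [[ 615.3 -178.6  270.4  150.1   85.7    4.2 4953. ]]
[ 26.  33. 121. 135. 141.]
side []
[ 50.  52.  81. 143. 147.]
```

Request:
servo_tool([
  [0,0,0.1,1,-16,0,1],
  [0,0,0.2,2,-40,0,1],
  [0,0,0.3,3,-66,0,1],
  [0,0,0.4,4,-94,0,1],
  [0,0,0.5,5,-122,0,1],
])

```text
clock: 4.68
tcp_pos: [0.6089, 0.0607, 0.1232]
orientation: [-2.319, -2.118, 0.002]
contact_force: [0.2, -0.8, -4.0]
grip_width: 0.0128
gripper_force: 78.1
```

Request:
servo_tool([
  [0,0,0.1,1,-28,0,1],
  [0,0,0.2,2,-56,0,1],
  [0,0,0.3,3,-84,0,1],
  [0,0,0.4,4,-112,0,1],
  [0,0,0.5,5,-140,0,1],
])

```text
clock: 5.1
tcp_pos: [0.6138, -0.0795, 0.1232]
orientation: [-2.31, -2.127, 0.002]
contact_force: [0.1, -0.0, -3.1]
grip_width: 0.0131
gripper_force: 78.1
```

Request:
servo_tool([
  [0,0,0.1,1,-28,0,1],
  [0,0,0.1,2,-56,0,1],
  [0,0,0.2,3,-80,0,1],
  [0,0,0.2,3,-98,0,1],
  [0,0,0.2,3,-103,0,1],
])

```text
clock: 5.52
tcp_pos: [0.6163, -0.1862, 0.1229]
orientation: [-2.313, -2.125, 0.005]
contact_force: [-0.1, -0.8, -3.4]
grip_width: 0.013
gripper_force: 78.1
```

Run:
```python
from h import *
o,im,d,W,hsv=wrist('w2.png')
n='side';o,im,d,ci=grab(n,'s2.png');W=cloud(n,o,im,d,ci);v=im.max(2)
reg=(abs(W[...,2])<.012)&(abs(W[...,0]-.617)<.12)&(abs(W[...,1]+.18)<.18)
print(n,rects(W[reg&(v<62)],1000))
n='side';W=np.load('side.npy');v=cv2.imread('pics/side0.png').max(2)
reg=(abs(W[...,2])<.012)&(abs(W[...,0]-.617)<.12)&(abs(W[...,1]+.18)<.18)
print(n,rects(W[reg&(v<62)],1000))
```

```text
tcp [ 616.3 -186.2  122.9] yaw,tilt [-4.9  0.2] F [-0.1 -0.8 -3.4] w 12.973290930655926 t 5.5167
side [[ 617.5 -163.7  237.5  150.3   84.6    0.1 2467. ]]
side [[ 617.2 -178.   267.7  147.    85.9    0.1 3042. ]]
```

View pics/w2.png

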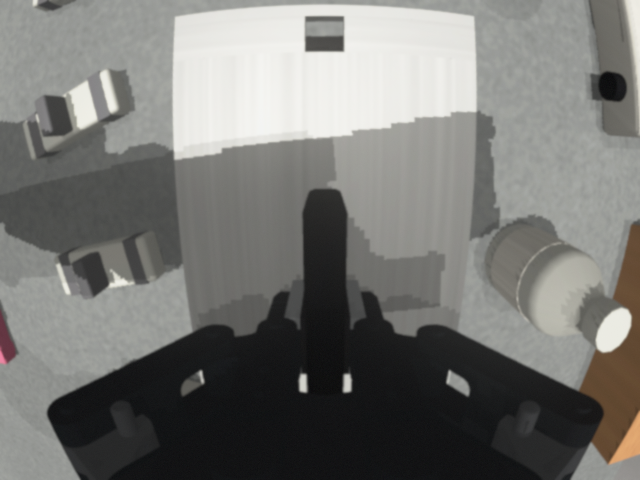

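The cover hangs level, its hole is at (324,33), and the bottle is clear at right. Lowering it onto the mat.

Request:
servo_tool([
  [0,0,0,0,0,-20,1],
  [0,0,0,0,0,-45,1],
  [0,0,0,0,0,-70,1],
  [0,0,0,0,0,-88,1],
  [0,0,0,0,0,-97,1],
])

```text
clock: 6.03
tcp_pos: [0.6159, -0.1781, 0.0244]
orientation: [-2.301, -2.132, 0.002]
contact_force: [-0.2, -0.3, -2.7]
grip_width: 0.0131
gripper_force: 78.1
```

Request:
servo_tool([
  [0,0,0,0,0,-3,1],
  [0,0,0,0,0,-6,1],
  [0,0,0,0,0,-8,1],
  [0,0,0,0,0,-9,1],
  [0,0,0,0,0,-9,1],
])

```text
clock: 6.45
tcp_pos: [0.6182, -0.1812, 0.0191]
orientation: [2.307, 2.131, 0.001]
contact_force: [-0.1, 1.0, -3.1]
grip_width: 0.0128
gripper_force: 78.1
```

Run:
```python
from h import *
o,im,d,W,hsv=wrist();z=W[...,2]; m=(z>0.004)&(z<.03)&(abs(W[...,0]-.618)<.06)&(W[...,1]>-.18)&(W[...,1]<-.06);print(rects(W[m],500))
```

```text
tcp [ 618.2 -181.2   19.1] yaw,tilt [-4.5  0.1] F [-0.1  1.  -3.1] w 12.796562842584516 t 6.45
[[  618.   -120.    120.    120.     90.     10.2 71152. ]]
```

Request:
servo_tool([
  [0,0,0,0,0,-0.7,1],
  [0,0,0,0,0,-1.4,1],
  [0,0,0,0,0,-2,1],
  [0,0,0,0,0,-2,1],
])

```text
clock: 6.83
tcp_pos: [0.6181, -0.1813, 0.0181]
orientation: [2.307, 2.13, 0.0]
contact_force: [-3.8, -0.3, 8.6]
grip_width: 0.0132
gripper_force: 80.0
```

Request:
servo_tool([
  [0,0,0,0,0,0,0.6],
  [0,0,0,0,0,0,0.3],
  [0,0,0,0,0,0,0],
  [0,0,0,0,0,0,0],
  [0,0,0,0,0,0,0],
])

```text
clock: 7.25
tcp_pos: [0.6178, -0.1812, 0.0163]
orientation: [2.308, 2.132, 0.0]
contact_force: [0.3, -0.0, 0.2]
grip_width: 0.0725
gripper_force: 0.0
```

Request:
servo_tool([
  [0,0,0,0,0,25,0],
  [0,0,0,0,0,55,0],
  [0,0,0,0,0,90,0],
  [0,0,0,0,0,125,0],
  [0,0,0,0,0,160,0],
])

```text
clock: 7.67
tcp_pos: [0.6173, -0.181, 0.1778]
orientation: [-2.307, -2.132, 0.0]
contact_force: [-0.1, -0.1, 0.5]
grip_width: 0.0855
gripper_force: 0.0
```

Run:
```python
from h import *
o,im,d,W,hsv=wrist('w3.png');z=W[...,2]; v=hsv[...,2]
near=(abs(W[...,0]-.618)<.12)&(abs(W[...,1]+.18)<.2)
print('handle',rects(W[near&(z>.04)&(z<.06)],200)); print('plate',rects(W[near&(z>.004)&(z<.016)&(v>60)],2000))
n='side';o,im,d,ci=grab(n);W=cloud(n,o,im,d,ci);z=W[...,2]
c=np.array([.605,.1848]);a=np.radians(-5.6);q=(W[...,:2]-c)@np.array([[np.cos(a),-np.sin(a)],[np.sin(a),np.cos(a)]])
near=(abs(q[...,0])<.075)&(abs(q[...,1])<.135)
print('rim',rects(W[near&(z>.05)&(z<.066)],100,close=9)); print('pins',rects(W[near&(z>.072)&(z<.09)],20)); 
for n,z0 in[('scene',.022),('side',.02)]:
    o,im,d,ci=grab(n);W=cloud(n,o,im,d,ci);hs=cv2.cvtColor(im,cv2.COLOR_BGR2HSV);z=W[...,2]
    b=(W[...,0]<.5)&(W[...,0]>.33)&(abs(W[...,1])<.26)&(hs[...,1]<100)
    print(n,'carts',rects(W[b&(z>.015)&(z<.028)],300),rects(W[b&(z>.038)&(z<.053)],40))
```

```text
tcp [ 617.3 -181.   177.8] yaw,tilt [-4.5  0. ] F [-0.1 -0.1  0.5] w 85.47045404390245 t 7.6667
handle [[ 617.3 -180.2   89.2   14.    85.2   49.  2074. ]]
plate [[  617.6  -180.    247.3   130.9    86.2     9.3 36562. ]]
rim [[ 604.7  185.4  248.4  129.9   84.4   58.1 2510. ]]
pins [[593.8  79.8   6.8   6.3 -79.   76.5  17. ]
 [615.  296.2   8.6   5.9  42.4  76.8  26. ]]
scene carts [[ 432.3 -195.7  101.8   39.4    6.2   23.7  341. ]
 [ 399.9  -77.    53.4   38.4   11.5   24.5  130. ]
 [ 441.2  190.9   78.1   38.3   -5.3   24.   162. ]] [[ 432.8 -196.8   29.2   12.7  -84.9   48.8   54. ]
 [ 430.1  190.4   30.6   14.9   77.6   49.1   44. ]]
side carts [[ 432.4 -193.3   98.1   40.9    7.    20.1  329. ]
 [ 423.2  -70.4   99.7   40.9   10.6   20.3  411. ]
 [ 435.4   53.8   99.9   39.    -2.7   20.3  533. ]
 [ 431.3  192.7   99.9   38.9   -6.    20.5  732. ]] [[ 434.1 -193.3   29.    10.1  -83.9   46.4   41. ]
 [ 423.1  -69.7   32.8   12.   -79.4   46.3   59. ]
 [ 435.1   53.4   31.2   11.3   86.    47.1   68. ]
 [ 431.3  193.    31.    11.9   86.1   46.9   93. ]]
```

Request:
servo_tool([
  [0,0,2.2,-37,-2.5,0,0],
  [0,0,4.4,-74,-5,0,0],
  [0,0,6.6,-111,-7.5,0,0],
  [0,0,8.8,-148,-10,0,0],
  [0,0,10.8,-185,-13.5,0,0],
])

```text
clock: 8.28
tcp_pos: [0.4297, -0.1941, 0.1745]
orientation: [-2.092, -2.339, 0.001]
contact_force: [-0.4, -0.8, -0.2]
grip_width: 0.0852
gripper_force: 0.0
```

Request:
servo_tool([
  [0,0,0,0,0,0,0],
  [0,0,0,0,0,0,0],
])

```text
clock: 8.45
tcp_pos: [0.4297, -0.1952, 0.175]
orientation: [-2.098, -2.335, 0.003]
contact_force: [1.5, -0.5, 0.7]
grip_width: 0.0853
gripper_force: 0.0
```

```bash
cat >> h.py <<'E'
def carts(name=None):
    o,im,d,W,hs=wrist(name); z=W[...,2]; p=o['tcp_pos']
    b=(np.hypot(W[...,0]-p[0],W[...,1]-p[1])<.25)&(hs[...,1]<100)
    print('body');print(rects(W[b&(z>.014)&(z<.028)],700)); print('fin');print(rects(W[b&(z>.04)&(z<.056)],100))
    return o,im,d,W,hs
E
python3 -c "
from h import *
carts('w4.png')"
```

```text
tcp [ 429.7 -195.2  175. ] yaw,tilt [6.1 0.2] F [ 1.5 -0.5  0.7] w 85.3351629199032 t 8.45
body
[[ 229.3 -283.    41.1   36.3  -87.9   21.4  726. ]
 [ 233.6 -225.    45.1   37.8   87.9   21.3 1310. ]
 [ 434.2 -197.2  100.2   37.4    5.7   21.3 4632. ]
 [ 423.3  -72.9  100.6   37.    12.6   21.2 4819. ]]
fin
[[ 447.4 -316.2  103.3   48.3   10.2   54.  3632. ]
 [ 231.2 -253.2   28.4   11.9   -8.2   48.1  255. ]
 [ 617.  -180.6   90.2   16.3   85.4   48.7 1751. ]
 [ 433.9 -196.8   29.7   11.4  -83.9   48.2  631. ]
 [ 423.4  -73.    30.1   12.5  -78.    48.   676. ]]
```

View pics/w4.png

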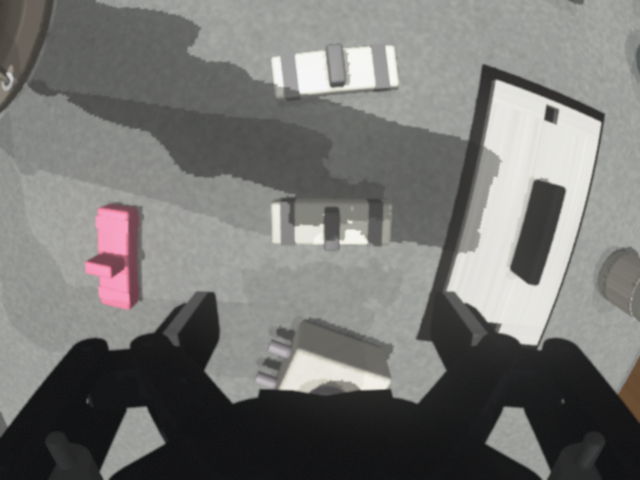

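Cartridge c1 is at (332,222), c2 at (336,65), and the cover lies flat within the mat at right. The fin's centre, height and size match.

Request:
servo_tool([
  [0,0,-0.3,4,-2,-36,0],
  [0,0,-0.3,4,-2,-72,0],
  [0,0,-0.3,4,-2,-108,0],
  [0,0,-0.3,4,-2,-136,0],
  [0,0,-0.3,4,-2,-150,0],
])

```text
clock: 8.92
tcp_pos: [0.4361, -0.1951, 0.0223]
orientation: [-2.098, -2.332, 0.0]
contact_force: [0.1, -0.5, 0.4]
grip_width: 0.0855
gripper_force: 0.0
```

Request:
servo_tool([
  [0,0,0,0,0,0,0.4],
  [0,0,0,0,0,0,0.8],
  [0,0,0,0,0,0,1],
  [0,0,0,0,0,0,1],
  [0,0,0,0,0,0,1],
], force=60)

```text
clock: 9.33
tcp_pos: [0.4378, -0.197, 0.0275]
orientation: [2.102, 2.332, 0.001]
contact_force: [0.8, 0.0, 0.1]
grip_width: 0.0255
gripper_force: 0.0
```

Request:
servo_tool([
  [0,0,0,0,0,0,1],
  [0,0,0,0,0,0,1],
  [0,0,0,0,0,0,1],
  [0,0,0,0,0,0,1],
])

```text
clock: 9.67
tcp_pos: [0.4373, -0.1971, 0.0274]
orientation: [2.102, 2.332, 0.0]
contact_force: [-0.8, 0.5, 5.8]
grip_width: 0.0103
gripper_force: 59.3
```

Request:
servo_tool([
  [0,0,0,0,0,8,1],
  [0,0,0,0,0,28,1],
  [0,0,0,0,0,55,1],
  [0,0,0,0,0,82,1],
  [0,0,0,0,0,110,1],
])

```text
clock: 10.08
tcp_pos: [0.4361, -0.1963, 0.1379]
orientation: [-2.102, -2.334, -0.0]
contact_force: [0.6, -0.2, -0.8]
grip_width: 0.0107
gripper_force: 58.6
```

Request:
servo_tool([
  [0,0,-0.8,8,16,0,1],
  [0,0,-1.6,20,38,0,1],
  [0,0,-2.4,33,62,0,1],
  [0,0,-3.2,46,88,0,1],
  [0,0,-4,60,115,0,1],
])

```text
clock: 10.5
tcp_pos: [0.4968, -0.0811, 0.1371]
orientation: [2.185, 2.256, -0.0]
contact_force: [-0.4, -0.0, -1.8]
grip_width: 0.0107
gripper_force: 58.6
```

Request:
servo_tool([
  [0,0,-0.8,14,27,0,1],
  [0,0,-1.6,28,54,0,1],
  [0,0,-2.4,42,81,0,1],
  [0,0,-3.2,56,108,0,1],
  [0,0,-4,70,135,0,1],
])

```text
clock: 10.92
tcp_pos: [0.567, 0.0546, 0.137]
orientation: [2.261, 2.18, 0.0]
contact_force: [1.1, -0.7, -1.2]
grip_width: 0.0106
gripper_force: 58.6
```

Request:
servo_tool([
  [0,0,-1,12,24,0,1],
  [0,0,-2,23,45,0,1],
  [0,0,-3,30,57,0,1],
  [0,0,-3.4,31,60.5,0,1],
  [0,0,-3.4,31,60.5,0,1],
])

```text
clock: 11.33
tcp_pos: [0.5974, 0.115, 0.1367]
orientation: [-2.322, -2.115, -0.001]
contact_force: [0.2, -0.2, -1.6]
grip_width: 0.0114
gripper_force: 58.6
```

Request:
servo_tool([
  [0,0,0,0,0,0,1],
  [0,0,0,0,0,0,1],
])

```text
clock: 11.5
tcp_pos: [0.5971, 0.1119, 0.1363]
orientation: [2.325, 2.111, -0.002]
contact_force: [0.3, -0.5, -1.2]
grip_width: 0.0105
gripper_force: 58.6
```

Run:
```python
from h import *
o,im,d,W,hs=wrist('w5.png');z=W[...,2]
near=(abs(W[...,0]-.605)<.09)&(abs(W[...,1]-.185)<.16)
print('rim/pins',rects(W[near&(z>.05)&(z<.066)],300),rects(W[near&(z>.074)&(z<.088)&(W[...,1]>.25)],20))
print('floor',rects(W[near&(z>-.004)&(z<.0105)],500),'ribs',rects(W[near&(z>.012)&(z<.022)],100))
print('held cart top',rects(W[(hs[...,2]>120)&(abs(z-o['tcp_pos'][2]+.002)<.012)],200))
```

```text
tcp [597.1 111.9 136.3] yaw,tilt [-5.5  0.1] F [ 0.3 -0.5 -1.2] w 10.461222332031731 t 11.5
rim/pins [[ 665.5  185.6  156.4    9.3   84.4   59.1 3966. ]
 [ 546.3  198.1  154.4    9.2   84.5   59.  3929. ]] []
floor [[  686.6   143.4   236.8    16.7    90.     -0.6  3121. ]
 [  603.5   165.9   131.5   113.2    84.4     5.3 24922. ]
 [  525.    205.2   197.9    20.1    89.9    -0.8  3120. ]
 [  612.5   258.8   113.2    45.6    -5.4     5.3  8695. ]] ribs [[ 606.1  193.   177.5  113.4   84.5   15.4 4703. ]]
held cart top []
```

View pics/w5.png

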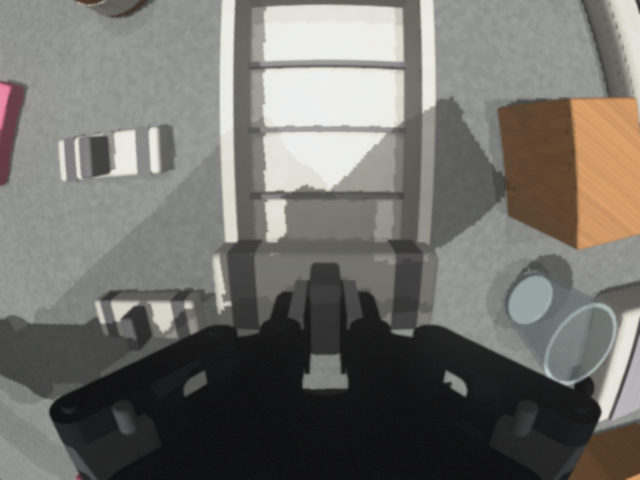

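Housing open: three ribs at rows 65, 129 and 195, the held cartridge level over the nearest bay (rows 240-325), sides 215-437. Rim, floor and rib heights match the given ones.

Request:
servo_tool([
  [0,0,0,1,1.5,-25,1],
  [0,0,0,1,1.5,-50,1],
  [0,0,0,1,1.5,-73,1],
  [0,0,0,1,1.5,-88,1],
  [0,0,0,1,1.5,-96,1],
])

```text
clock: 11.97
tcp_pos: [0.5971, 0.1135, 0.0381]
orientation: [-2.325, -2.111, 0.005]
contact_force: [-0.6, -0.9, -1.2]
grip_width: 0.0108
gripper_force: 58.7
```

Request:
servo_tool([
  [0,0,0,0,0,-2,1],
  [0,0,0,0,0,-4,1],
  [0,0,0,0,0,-6,1],
  [0,0,0,0,0,-7,1],
  [0,0,0,0,0,-7,1],
])

```text
clock: 12.38
tcp_pos: [0.5991, 0.1154, 0.034]
orientation: [2.324, 2.113, 0.002]
contact_force: [-0.0, 0.9, -1.1]
grip_width: 0.0107
gripper_force: 58.7
```

Request:
servo_tool([
  [0,0,0,0,0,-0.7,1],
  [0,0,0,0,0,-1.4,1],
  [0,0,0,0,0,-1.4,1],
  [0,0,0,0,0,-1.4,0.8],
  [0,0,0,0,0,-1.4,0.55],
])

```text
clock: 12.8
tcp_pos: [0.5991, 0.1155, 0.0324]
orientation: [2.324, 2.113, 0.002]
contact_force: [-0.5, -0.3, 0.2]
grip_width: 0.0282
gripper_force: 0.0
```

Request:
servo_tool([
  [0,0,0,0,0,0,0.55],
  [0,0,0,0,0,0,0.55],
  [0,0,0,0,0,0,0.55],
  [0,0,0,0,0,10,0.55],
  [0,0,0,0,0,40,0.55],
])

```text
clock: 13.22
tcp_pos: [0.5957, 0.1144, 0.0689]
orientation: [-2.321, -2.111, 0.01]
contact_force: [-0.1, 0.1, -0.0]
grip_width: 0.0387
gripper_force: 0.0
```

Request:
servo_tool([
  [0,0,0,0,0,35,0.55],
  [0,0,0,0,0,70,0.3],
  [0,0,0,0,0,105,0],
  [0,0,0,0,0,115,0],
  [0,0,0,0,0,115,0],
])

```text
clock: 13.63
tcp_pos: [0.6008, 0.1163, 0.1915]
orientation: [2.322, 2.111, 0.01]
contact_force: [0.3, 1.0, -0.5]
grip_width: 0.0839
gripper_force: 0.0
```

```bash
cat >> h.py <<'E'
def house(name=None):
    "cart bodies/fins inside the housing and side-camera carts"
    for n in['wrist','side','scene']:
        o,im,d,ci=grab(n); W=cloud(n,o,im,d,ci); z=W[...,2]; hs=cv2.cvtColor(im,cv2.COLOR_BGR2HSV)
        if n=='wrist': print('tcp',o['tcp_pos']*1000,np.array(yaw(o)),o['clock'])
        q=(W[...,:2]-[.6051,.1855])@np.array([[np.cos(-.0977),-np.sin(-.0977)],[np.sin(-.0977),np.cos(-.0977)]])
        b=(abs(q[...,0])<.055)&(abs(q[...,1])<.095); H=np.dstack([q,z])
        if n!='scene': print(n,'H bodies');print(rects((H+[.6,0,0])[b&(z>.022)&(z<.034)],300)-[600,0,0,0,0,0,0] if (b&(z>.022)&(z<.034)).sum()>50 else '')
        if n!='scene': print('H fins');print(rects((H+[.6,0,0])[b&(z>.047)&(z<.062)],50)-[600,0,0,0,0,0,0] if (b&(z>.047)&(z<.062)).sum()>15 else '')
        b=(W[...,0]<.53)&(W[...,0]>.33)&(abs(W[...,1])<.32)&(hs[...,1]<100)
        if n!='wrist': print(n,'bench bodies');print(rects(W[b&(z>.015)&(z<.028)],300))
E
python3 -c "
from h import *
house()"
```

```text
tcp [600.8 116.3 191.5] [-5.4  0.4] 13.6333
wrist H bodies
[[   0.5  -69.9  100.4   36.9   -0.1   27.3 4340. ]]
H fins
[[  0.5 -69.8  30.5  11.8  89.9  54.1 625. ]
 [ -0.8  94.6 107.9   0.8  -0.   54.2 197. ]]
side H bodies
[[  1.6 -67.8  96.5  39.1   0.5  26.3 544. ]]
H fins
[[-14.7 -93.9  54.1   2.2   0.   54.2  42. ]
 [ -0.7 -68.   30.5  12.3 -87.7  52.7  71. ]]
side bench bodies
[[ 455.9 -307.5   84.8   11.2  -14.4   21.   120. ]
 [ 422.8  -69.3   99.8   39.6   11.9   20.1  422. ]
 [ 435.    52.5   99.3   41.1   -4.3   20.1  537. ]
 [ 431.4  192.8   99.8   38.9   -5.1   20.4  734. ]]
scene bench bodies
[[387.5 -78.9  38.9  38.2  31.4  23.8 119. ]
 [437.9 -67.8  67.9  39.5  15.7  24.1 197. ]
 [434.1  51.2 102.2  37.3  -1.4  23.9 275. ]
 [430.8 191.6 101.2  41.1  -2.2  23.8 252. ]]
```

First cartridge is flat in its bay (y = -70, top at 28 mm). Next: c2.

Request:
servo_tool([
  [0,0,1.8,-17,-19,0,0],
  [0,0,3.6,-35,-37,0,0],
  [0,0,5.4,-53,-56,0,0],
  [0,0,7.2,-71,-75,0,0],
  [0,0,9,-89,-94,0,0],
])

```text
clock: 14.2
tcp_pos: [0.5074, 0.0204, 0.185]
orientation: [-2.147, -2.289, 0.004]
contact_force: [-0.7, 0.0, 0.3]
grip_width: 0.0854
gripper_force: 0.0
```

Request:
servo_tool([
  [0,0,1.8,-18,-19,-3,0],
  [0,0,3.6,-36,-38,-6,0],
  [0,0,5.4,-54,-57,-9,0],
  [0,0,7.2,-72,-76,-12,0],
  [0,0,9,-89,-95,-15,0],
])

```text
clock: 14.62
tcp_pos: [0.4182, -0.0744, 0.1703]
orientation: [-1.961, -2.45, 0.002]
contact_force: [-0.3, -0.3, 0.1]
grip_width: 0.0855
gripper_force: 0.0
```

Request:
servo_tool([
  [0,0,0,0,0,0,0],
  [0,0,0,0,0,0,0],
  [0,0,0,0,0,0,0],
  [0,0,0,0,0,0,0],
])

```text
clock: 14.95
tcp_pos: [0.4212, -0.0727, 0.1717]
orientation: [-1.963, -2.452, -0.001]
contact_force: [0.3, 0.1, -0.6]
grip_width: 0.0853
gripper_force: 0.0
```

```bash
python3 -c "
from h import *
carts()"
```

```text
tcp [421.2 -72.7 171.7] yaw,tilt [12.6  0.1] F [ 0.3  0.1 -0.6] w 85.33182816765193 t 14.95
body
[[ 423.8  -72.8  100.1   37.5   12.7   21.3 4671. ]
 [ 435.7   50.7  100.3   37.5   -2.6   21.2 4843. ]]
fin
[[ 423.7  -72.3   29.9   11.9  -77.5   48.1  662. ]
 [ 435.6   50.8   30.1   12.6   86.8   48.   691. ]
 [ 563.9   80.5  131.1   63.5  -42.9   48.4 1354. ]]
```

Request:
servo_tool([
  [0,0,0,2.5,0,-36,0],
  [0,0,0,2.5,0,-72,0],
  [0,0,0,2.5,0,-106,0],
  [0,0,0,2.5,0,-134,0],
  [0,0,0,2.5,0,-146,0],
])

```text
clock: 15.42
tcp_pos: [0.4216, -0.0723, 0.0227]
orientation: [-1.96, -2.449, 0.002]
contact_force: [-1.0, 0.3, 0.1]
grip_width: 0.0855
gripper_force: 0.0
```

Request:
servo_tool([
  [0,0,0,0,0,0,0.4],
  [0,0,0,0,0,0,0.8],
  [0,0,0,0,0,0,1],
  [0,0,0,0,0,0,1],
  [0,0,0,0,0,0,1],
])

```text
clock: 15.83
tcp_pos: [0.4241, -0.0738, 0.027]
orientation: [1.964, 2.449, 0.002]
contact_force: [-0.1, -0.7, -0.3]
grip_width: 0.0253
gripper_force: 0.0
```

Request:
servo_tool([
  [0,0,0,0,0,0,1],
  [0,0,0,0,0,0,1],
  [0,0,0,0,0,0,1],
  [0,0,0,0,0,0,1],
])

```text
clock: 16.17
tcp_pos: [0.4239, -0.0739, 0.0269]
orientation: [1.964, 2.449, 0.001]
contact_force: [-1.6, 0.8, 7.7]
grip_width: 0.0105
gripper_force: 59.1
```

Request:
servo_tool([
  [0,0,0,0,0,8,1],
  [0,0,0,0,0,28,1],
  [0,0,0,0,0,55,1],
  [0,0,0,0,0,82,1],
  [0,0,0,0,0,110,1],
])

```text
clock: 16.58
tcp_pos: [0.4225, -0.0734, 0.1374]
orientation: [-1.964, -2.451, 0.0]
contact_force: [0.5, -0.2, -0.7]
grip_width: 0.0106
gripper_force: 58.7
```

Request:
servo_tool([
  [0,0,0,0,0,0,1],
  [0,0,0,0,0,0,1],
  [0,0,0,0,0,0,1],
])

```text
clock: 16.83
tcp_pos: [0.4226, -0.074, 0.1358]
orientation: [1.966, 2.451, -0.001]
contact_force: [-0.6, -0.1, -1.2]
grip_width: 0.0107
gripper_force: 58.8
```

Request:
servo_tool([
  [0,0,-1.2,10,13,0,1],
  [0,0,-2.5,23,30,0,1],
  [0,0,-4,38,50,0,1],
  [0,0,-5.5,54,70,0,1],
  [0,0,-7,70,91,0,1],
])

```text
clock: 17.25
tcp_pos: [0.4925, 0.0179, 0.1343]
orientation: [-2.112, -2.323, 0.004]
contact_force: [0.7, -1.4, 0.0]
grip_width: 0.0106
gripper_force: 58.8
```

Request:
servo_tool([
  [0,0,-1.8,17,22,0,1],
  [0,0,-3.6,34,44,0,1],
  [0,0,-5.4,51,66,0,1],
  [0,0,-7.2,68,88,0,1],
  [0,0,-9,83,108,0,1],
])

```text
clock: 17.67
tcp_pos: [0.5758, 0.1267, 0.1339]
orientation: [-2.286, -2.152, 0.004]
contact_force: [0.6, -0.4, -0.9]
grip_width: 0.0107
gripper_force: 58.8
```

Request:
servo_tool([
  [0,0,-1.2,12,16,0,1],
  [0,0,-2,21,28,0,1],
  [0,0,-2.2,26,34,0,1],
  [0,0,-2.2,27,35.5,0,1],
  [0,0,-2.2,27,35.5,0,1],
])

```text
clock: 18.08
tcp_pos: [0.6023, 0.1606, 0.1347]
orientation: [-2.326, -2.11, 0.003]
contact_force: [-0.7, -1.5, -1.2]
grip_width: 0.0106
gripper_force: 58.8
```

Request:
servo_tool([
  [0,0,0,0,0,0,1],
  [0,0,0,0,0,0,1],
  [0,0,0,0,0,0,1],
  [0,0,0,0,0,0,1],
])

```text
clock: 18.42
tcp_pos: [0.603, 0.16, 0.136]
orientation: [2.329, 2.108, -0.0]
contact_force: [1.2, 0.1, -0.1]
grip_width: 0.0109
gripper_force: 58.7
```

```bash
python3 -c "
from h import *
wrist('w6.png')"
```

```text
tcp [603. 160. 136.] yaw,tilt [-5.7  0. ] F [ 1.2  0.1 -0.1] w 10.862828710669302 t 18.4167
```

View pics/w6.png

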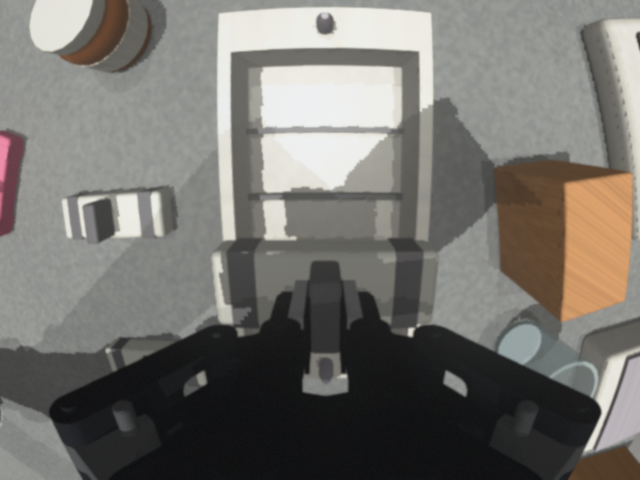

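Held square over the second bay, with the pin at (325,22). Lowering it.

Request:
servo_tool([
  [0,0,0,0,0,-25,1],
  [0,0,0,0,0,-50,1],
  [0,0,0,0,0,-73,1],
  [0,0,0,0,0,-88,1],
  [0,0,0,0,0,-96,1],
])

```text
clock: 18.88
tcp_pos: [0.6019, 0.1601, 0.0378]
orientation: [-2.327, -2.109, 0.004]
contact_force: [-0.4, 0.3, -1.2]
grip_width: 0.0109
gripper_force: 58.8
```

Request:
servo_tool([
  [0,0,0,0,0,-2,1],
  [0,0,0,0,0,-4,1],
  [0,0,0,0,0,-6,1],
  [0,0,0,0,0,-7,1],
  [0,0,0,0,0,-7.5,1],
])

```text
clock: 19.3
tcp_pos: [0.6038, 0.161, 0.0332]
orientation: [2.328, 2.109, 0.002]
contact_force: [0.7, 0.0, -1.1]
grip_width: 0.0106
gripper_force: 58.8
```

Request:
servo_tool([
  [0,0,0,0,0,-0.5,1],
  [0,0,0,0,0,-0.5,1],
  [0,0,0,0,0,-0.5,1],
  [0,0,0,0,0,-0.5,1],
])

```text
clock: 19.63
tcp_pos: [0.6037, 0.1611, 0.0331]
orientation: [2.328, 2.109, 0.002]
contact_force: [-2.1, -1.4, 6.0]
grip_width: 0.0103
gripper_force: 59.6
```

Contact; release, rise, and go to c3.

Request:
servo_tool([
  [0,0,0,0,0,0,0.8],
  [0,0,0,0,0,0,0.55],
  [0,0,0,0,0,0,0.55],
  [0,0,0,0,0,0,0.55],
  [0,0,0,0,0,0,0.55],
])

```text
clock: 20.05
tcp_pos: [0.6031, 0.1608, 0.0318]
orientation: [-2.328, -2.109, 0.0]
contact_force: [0.7, 0.5, -0.3]
grip_width: 0.0384
gripper_force: 0.0
```

Request:
servo_tool([
  [0,0,0,0,0,10,0.55],
  [0,0,0,0,0,40,0.55],
  [0,0,0,0,0,75,0.3],
  [0,0,0,0,0,110,0],
  [0,0,0,0,0,142,0],
])

```text
clock: 20.47
tcp_pos: [0.6031, 0.1612, 0.1766]
orientation: [2.327, 2.11, 0.001]
contact_force: [1.0, 0.7, 0.6]
grip_width: 0.073
gripper_force: 0.0
```

Request:
servo_tool([
  [0,0,0.6,-34,-22,0,0],
  [0,0,1.2,-68,-44,0,0],
  [0,0,1.8,-102,-66,0,0],
  [0,0,2.4,-136,-88,0,0],
  [0,0,3,-168,-110,0,0],
])

```text
clock: 20.88
tcp_pos: [0.4331, 0.0501, 0.1742]
orientation: [2.271, 2.17, -0.0]
contact_force: [0.2, -1.0, 0.9]
grip_width: 0.0852
gripper_force: 0.0
```

Request:
servo_tool([
  [0,0,0,0,0,0,0],
  [0,0,0,0,0,0,0],
  [0,0,0,0,0,0,0],
  [0,0,0,0,0,0,0],
])

```text
clock: 21.22
tcp_pos: [0.4365, 0.0518, 0.1746]
orientation: [2.271, 2.17, 0.003]
contact_force: [0.6, -0.2, -0.0]
grip_width: 0.0859
gripper_force: 0.0
```

```bash
python3 -c "
from h import *
carts();house()"
```

```text
tcp [436.5  51.8 174.6] yaw,tilt [-2.6  0.1] F [ 0.6 -0.2 -0. ] w 85.88532410275785 t 21.2167
body
[[ 435.5   51.2  100.1   36.    -2.6   21.3 4573. ]
 [ 608.   137.5  101.8   98.7   -5.9   26.9 5945. ]
 [ 431.9  190.4  100.5   37.6   -4.7   21.2 4811. ]
 [ 283.9  228.5   74.6   38.2   62.3   21.1 1857. ]]
fin
[[ 435.6   51.2   29.1   12.1   87.3   48.   654. ]
 [ 536.9  149.6  160.9    3.3   84.6   48.  1452. ]
 [ 649.4  115.5   93.8   40.8   56.2   48.3 1059. ]
 [ 598.2  115.7   30.4   13.5   84.3   53.4  743. ]
 [ 602.7  161.8   30.1   13.4   83.5   53.2  732. ]
 [ 431.9  190.3   30.3   11.7   87.4   47.9  659. ]
 [ 290.3  239.7   29.9   12.6  -25.5   48.   313. ]]
tcp [436.4  51.9 174.4] [-2.6  0.1] 21.2667
wrist H bodies
[[   6.   -70.1   98.7   38.8    1.6   27.4 2940. ]
 [   5.7  -23.7   98.1   37.7   -0.6   27.3 2946. ]]
H fins
[[ -0.  -70.4  29.9  13.7 -85.9  53.8 592. ]
 [  0.1 -23.8  30.1  12.8 -90.   53.7 591. ]]
side H bodies
[[ 30.9 -71.7  49.6  39.5 -83.7  26.4 246. ]
 [-23.  -68.7  47.5  39.4  -0.2  26.4 283. ]
 [  1.2 -21.1  96.2  40.    0.1  26.4 591. ]]
H fins
[[ 27.3 -93.4  40.    2.9   0.5  53.6  27. ]
 [ -0.7 -67.4  29.9  11.3  89.9  52.8  71. ]
 [ -0.7 -21.1  30.5  11.7 -89.1  53.3  81. ]]
side bench bodies
[[435.3  53.2  99.6  39.7  -3.2  20.2 537. ]
 [431.6 192.8 100.2  40.4  -4.3  20.4 732. ]]
scene bench bodies
[[433.7  50.9 100.6  41.4  -1.3  23.9 269. ]
 [436.2 190.   93.   41.4  -7.9  23.7 199. ]]
```

Request:
servo_tool([
  [0,0,0,-1,-0.7,-36,0],
  [0,0,0,-1,-0.7,-72,0],
  [0,0,0,-1,-0.7,-106,0],
  [0,0,0,-1,-0.7,-136,0],
  [0,0,0,-1,-0.7,-149,0],
])

```text
clock: 21.83
tcp_pos: [0.4323, 0.0503, 0.0215]
orientation: [-2.269, -2.168, 0.006]
contact_force: [-0.5, 0.2, 0.3]
grip_width: 0.0855
gripper_force: 0.0
```

Request:
servo_tool([
  [0,0,0,0,0,0,0.4],
  [0,0,0,0,0,0,0.8],
  [0,0,0,0,0,0,1],
  [0,0,0,0,0,0,1],
  [0,0,0,0,0,0,1],
])

```text
clock: 22.25
tcp_pos: [0.4352, 0.0503, 0.0261]
orientation: [2.271, 2.168, 0.003]
contact_force: [-0.2, -0.7, 0.7]
grip_width: 0.0254
gripper_force: 0.0
```

Request:
servo_tool([
  [0,0,0,0,0,0,1],
  [0,0,0,0,0,0,1],
  [0,0,0,0,0,0,1],
  [0,0,0,0,0,0,1],
])

```text
clock: 22.58
tcp_pos: [0.4352, 0.0502, 0.026]
orientation: [2.271, 2.168, 0.003]
contact_force: [-0.4, 0.0, 7.3]
grip_width: 0.0107
gripper_force: 59.2
```

Request:
servo_tool([
  [0,0,0,0,0,8,1],
  [0,0,0,0,0,28,1],
  [0,0,0,0,0,55,1],
  [0,0,0,0,0,82,1],
  [0,0,0,0,0,110,1],
])

```text
clock: 23.0
tcp_pos: [0.4333, 0.0501, 0.1364]
orientation: [-2.271, -2.17, 0.001]
contact_force: [1.1, -1.0, -1.0]
grip_width: 0.0108
gripper_force: 58.7
```

Request:
servo_tool([
  [0,0,0,0,0,0,1],
  [0,0,0,0,0,0,1],
  [0,0,0,0,0,0,1],
])

```text
clock: 23.25
tcp_pos: [0.4336, 0.0497, 0.1348]
orientation: [2.272, 2.169, -0.001]
contact_force: [0.6, -0.4, -1.9]
grip_width: 0.011
gripper_force: 58.8
```

Request:
servo_tool([
  [0,0,-0.4,13,12,0,1],
  [0,0,-0.8,31,28,0,1],
  [0,0,-1.2,51,46,0,1],
  [0,0,-1.6,72,65,0,1],
  [0,0,-2,94,85,0,1],
])

```text
clock: 23.67
tcp_pos: [0.5276, 0.1352, 0.133]
orientation: [-2.309, -2.128, 0.006]
contact_force: [-0.6, -0.8, -0.7]
grip_width: 0.0108
gripper_force: 58.8
```

Request:
servo_tool([
  [0,0,-0.4,24,22,0,1],
  [0,0,-0.8,48,44,0,1],
  [0,0,-1,67,62,0,1],
  [0,0,-1,77,71,0,1],
  [0,0,-1,79.5,73.5,0,1],
])

```text
clock: 24.08
tcp_pos: [0.6078, 0.211, 0.1328]
orientation: [-2.324, -2.11, 0.002]
contact_force: [0.0, -0.3, -1.7]
grip_width: 0.0108
gripper_force: 58.8
```

Request:
servo_tool([
  [0,0,0,0,0,0,1],
  [0,0,0,0,0,0,1],
  [0,0,0,0,0,0,1],
  [0,0,0,0,0,0,1],
])

```text
clock: 24.42
tcp_pos: [0.607, 0.2073, 0.1346]
orientation: [2.329, 2.108, -0.002]
contact_force: [0.6, -0.1, -2.1]
grip_width: 0.0109
gripper_force: 58.8
```

```bash
python3 -c "
from h import *
wrist('w7.png')"
```

```text
tcp [607.  207.3 134.6] yaw,tilt [-5.7  0.1] F [ 0.6 -0.1 -2.1] w 10.885512119385872 t 24.4167
```

View pics/w7.png

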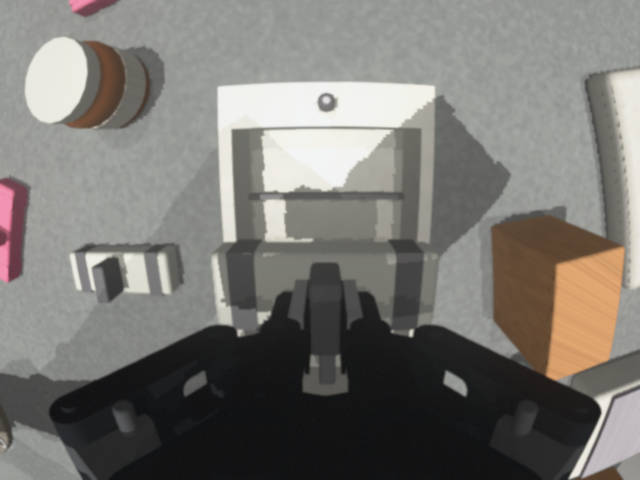

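Held level over the third bay. Lowering with a 1 mm correction in y.

Request:
servo_tool([
  [0,0,0,0,1,-25,1],
  [0,0,0,0,1,-50,1],
  [0,0,0,0,1,-73,1],
  [0,0,0,0,1,-88,1],
  [0,0,0,0,1,-96,1],
])

```text
clock: 24.88
tcp_pos: [0.6064, 0.2085, 0.0369]
orientation: [-2.328, -2.109, 0.005]
contact_force: [-1.5, 0.1, -1.3]
grip_width: 0.0105
gripper_force: 58.8
```

Request:
servo_tool([
  [0,0,0,0,0,-2,1],
  [0,0,0,0,0,-4,1],
  [0,0,0,0,0,-6,1],
  [0,0,0,0,0,-7,1],
  [0,0,0,0,0,-7,1],
])

```text
clock: 25.3
tcp_pos: [0.6082, 0.2099, 0.0327]
orientation: [2.328, 2.109, 0.002]
contact_force: [0.0, 0.4, -1.3]
grip_width: 0.0105
gripper_force: 58.8
```

Request:
servo_tool([
  [0,0,0,0,0,-0.5,1],
  [0,0,0,0,0,-1,1],
  [0,0,0,0,0,-1,1],
  [0,0,0,0,0,-1,1],
])

```text
clock: 25.63
tcp_pos: [0.6081, 0.2099, 0.0321]
orientation: [2.328, 2.109, 0.002]
contact_force: [-1.2, -0.7, 5.8]
grip_width: 0.0105
gripper_force: 59.8
```

Request:
servo_tool([
  [0,0,0,0,0,0,0.8],
  [0,0,0,0,0,0,0.55],
  [0,0,0,0,0,0,0.55],
  [0,0,0,0,0,0,0.55],
  [0,0,0,0,0,0,0.55],
])

```text
clock: 26.05
tcp_pos: [0.6076, 0.2097, 0.0308]
orientation: [-2.328, -2.109, 0.0]
contact_force: [0.2, 0.5, -0.2]
grip_width: 0.0382
gripper_force: 0.0
```

Request:
servo_tool([
  [0,0,0,0,0,10,0.55],
  [0,0,0,0,0,40,0.55],
  [0,0,0,0,0,75,0.3],
  [0,0,0,0,0,110,0],
  [0,0,0,0,0,142,0],
])

```text
clock: 26.47
tcp_pos: [0.6076, 0.21, 0.1756]
orientation: [2.328, 2.11, 0.002]
contact_force: [-0.8, 0.8, 0.1]
grip_width: 0.0729
gripper_force: 0.0
```

Request:
servo_tool([
  [0,0,0.2,-35,-4,0,0],
  [0,0,0.4,-70,-8,0,0],
  [0,0,0.6,-105,-12,0,0],
  [0,0,0.8,-140,-16,0,0],
  [0,0,0.9,-176,-19.5,0,0],
])

```text
clock: 26.88
tcp_pos: [0.4301, 0.1899, 0.1735]
orientation: [2.311, 2.127, 0.001]
contact_force: [0.1, 0.6, 0.1]
grip_width: 0.0853
gripper_force: 0.0
```

Request:
servo_tool([
  [0,0,0,0,0,0,0],
  [0,0,0,0,0,0,0],
  [0,0,0,0,0,0,0],
  [0,0,0,0,0,0,0],
])

```text
clock: 27.22
tcp_pos: [0.4331, 0.1905, 0.1735]
orientation: [2.312, 2.126, 0.003]
contact_force: [0.7, 1.3, 0.6]
grip_width: 0.0854
gripper_force: 0.0
```

```bash
python3 -c "
from h import *
carts();house()"
```

```text
tcp [433.1 190.5 173.5] yaw,tilt [-4.8  0.1] F [0.7 1.3 0.6] w 85.38677960313113 t 27.2167
body
[[ 613.3  183.7  193.4  100.    84.3   26.7 8863. ]
 [ 431.6  191.   100.3   36.6   -5.5   21.3 4639. ]
 [ 290.   240.4   99.9   37.4   62.5   21.3 3312. ]]
fin
[[ 653.1  164.3  206.4   75.9   61.7   48.3 2821. ]
 [ 597.8  116.6   30.    13.    86.9   53.   635. ]
 [ 544.   220.2  185.4    3.2   84.4   48.2 1852. ]
 [ 602.7  162.2   30.4   13.    83.    53.2  687. ]
 [ 431.9  190.9   30.8   11.3   85.2   48.2  649. ]
 [ 607.   210.7   30.3   13.5   85.3   53.3  713. ]
 [ 290.2  240.    30.4   12.6  -28.    48.   451. ]
 [ 615.1  280.2  106.8    1.1   -5.5   48.4  320. ]
 [ 445.9  321.9   62.4   30.3  -15.6   47.9  449. ]]
tcp [433.  190.5 173.3] [-4.8  0.1] 27.2667
wrist H bodies
[[   6.4  -69.8   96.1   37.5    0.1   27.5 2378. ]
 [   6.4  -23.4   97.1   37.3   -0.1   27.5 2571. ]
 [   3.7   25.    91.3   37.     0.1   27.4 2609. ]]
H fins
[[ -0.2 -69.5  29.8  12.7 -89.   53.9 473. ]
 [ -0.1 -23.4  30.1  12.8 -89.6  53.9 535. ]
 [ -0.7  25.2  30.2  13.3  89.9  53.9 564. ]
 [-14.   94.8  79.9   0.4   0.   54.7  54. ]]
side H bodies
[[-23.1 -71.8  47.5  46.3  -0.1  26.5 302. ]
 [ 29.9 -68.3  39.1  37.6  88.   26.4 217. ]
 [-22.6 -22.1  48.1  39.9  -1.9  26.5 322. ]
 [ 28.2 -21.   41.   39.   -1.   26.5 242. ]
 [  4.2  27.  101.4  37.9   0.3  26.4 663. ]]
H fins
[[-21.3 -93.6  49.8   2.5  -0.1  53.3  36. ]
 [ -0.7 -66.5  31.9  11.8 -89.   53.   74. ]
 [ -0.2 -21.   31.8  12.3  89.1  52.8  80. ]
 [ -1.   27.6  30.6  12.3 -89.4  53.   91. ]]
side bench bodies
[[431.7 192.9 100.2  39.2  -4.4  20.4 734. ]]
scene bench bodies
[[431.6 191.   98.9  39.9  -4.2  24.2 227. ]]
```

Request:
servo_tool([
  [0,0,-0.4,-1.2,0.4,-36,0],
  [0,0,-0.4,-1.2,0.4,-72,0],
  [0,0,-0.4,-1.2,0.4,-106,0],
  [0,0,-0.4,-1.2,0.4,-136,0],
  [0,0,-0.4,-1.2,0.4,-148,0],
])

```text
clock: 27.83
tcp_pos: [0.4286, 0.1896, 0.0214]
orientation: [-2.317, -2.118, 0.008]
contact_force: [-0.2, -0.9, 0.4]
grip_width: 0.0852
gripper_force: 0.0
```

Request:
servo_tool([
  [0,0,0,0,0,0,0.4],
  [0,0,0,0,0,0,0.8],
  [0,0,0,0,0,0,1],
  [0,0,0,0,0,0,1],
  [0,0,0,0,0,0,1],
])

```text
clock: 28.25
tcp_pos: [0.4316, 0.191, 0.0264]
orientation: [2.318, 2.118, 0.004]
contact_force: [-0.4, -0.2, 0.6]
grip_width: 0.0256
gripper_force: 0.0
```

Request:
servo_tool([
  [0,0,0,0,0,0,1],
  [0,0,0,0,0,0,1],
  [0,0,0,0,0,0,1],
  [0,0,0,0,0,0,1],
])

```text
clock: 28.58
tcp_pos: [0.4315, 0.1908, 0.0262]
orientation: [2.318, 2.118, 0.003]
contact_force: [-0.6, -1.2, 8.2]
grip_width: 0.0111
gripper_force: 59.8
```

Request:
servo_tool([
  [0,0,0,0,0,8,1],
  [0,0,0,0,0,28,1],
  [0,0,0,0,0,55,1],
  [0,0,0,0,0,82,1],
  [0,0,0,0,0,110,1],
])

```text
clock: 29.0
tcp_pos: [0.4297, 0.1903, 0.1364]
orientation: [-2.318, -2.12, 0.001]
contact_force: [0.6, -1.3, -1.3]
grip_width: 0.0107
gripper_force: 58.5
```

Request:
servo_tool([
  [0,0,0,0,0,0,1],
  [0,0,0,0,0,0,1],
  [0,0,0,0,0,0,1],
])

```text
clock: 29.25
tcp_pos: [0.4301, 0.19, 0.1348]
orientation: [2.319, 2.119, -0.001]
contact_force: [-0.3, -0.3, -1.2]
grip_width: 0.0107
gripper_force: 58.7
```

Request:
servo_tool([
  [0,0,0,12,4,0,1],
  [0,0,-0.1,30,11,0,1],
  [0,0,-0.1,52,19,0,1],
  [0,0,-0.2,76,28,0,1],
  [0,0,-0.3,100,37,0,1],
])

```text
clock: 29.67
tcp_pos: [0.5303, 0.2272, 0.1331]
orientation: [-2.324, -2.113, 0.005]
contact_force: [-0.1, 0.2, -0.8]
grip_width: 0.0108
gripper_force: 58.7
```

Request:
servo_tool([
  [0,0,0,24,9,0,1],
  [0,0,0,48,18,0,1],
  [0,0,0,68,25,0,1],
  [0,0,0,79,29,0,1],
  [0,0,0,82,30.5,0,1],
])

```text
clock: 30.08
tcp_pos: [0.6132, 0.2581, 0.1326]
orientation: [-2.324, -2.112, 0.003]
contact_force: [0.3, -0.5, -1.0]
grip_width: 0.011
gripper_force: 58.6
```

Request:
servo_tool([
  [0,0,0,0,0,0,1],
  [0,0,0,0,0,0,1],
  [0,0,0,0,0,0,1],
  [0,0,0,0,0,0,1],
])

```text
clock: 30.42
tcp_pos: [0.6115, 0.2577, 0.1348]
orientation: [2.324, 2.114, -0.002]
contact_force: [-0.5, 1.2, -1.4]
grip_width: 0.0107
gripper_force: 58.6
```

```bash
python3 -c "
from h import *
wrist('w8.png')"
```

```text
tcp [611.5 257.7 134.8] yaw,tilt [-5.4  0.1] F [-0.5  1.2 -1.4] w 10.664641148260388 t 30.4167
```

View pics/w8.png

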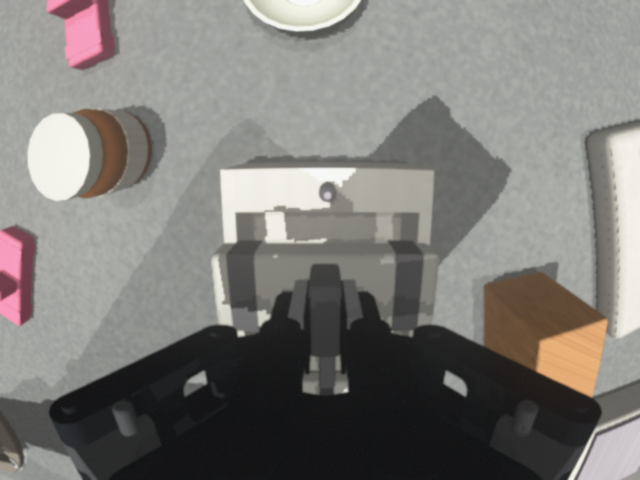

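Held level over the last bay, with the pin at (327,191). Lowering.

Request:
servo_tool([
  [0,0,-0.2,0,-0.5,-25,1],
  [0,0,-0.2,0,-0.5,-50,1],
  [0,0,-0.2,0,-0.5,-73,1],
  [0,0,-0.2,0,-0.5,-88,1],
  [0,0,-0.2,0,-0.5,-96,1],
])

```text
clock: 30.88
tcp_pos: [0.6111, 0.2567, 0.0368]
orientation: [-2.327, -2.109, 0.005]
contact_force: [-0.2, -0.2, -0.6]
grip_width: 0.0106
gripper_force: 58.7
```

Request:
servo_tool([
  [0,0,0,0,0,-2,1],
  [0,0,0,0,0,-4,1],
  [0,0,0,0,0,-6,1],
  [0,0,0,0,0,-7,1],
  [0,0,0,0,0,-7,1],
])

```text
clock: 31.3
tcp_pos: [0.6129, 0.2578, 0.0327]
orientation: [2.328, 2.109, 0.002]
contact_force: [0.0, -0.5, -0.2]
grip_width: 0.0112
gripper_force: 58.7
```

Request:
servo_tool([
  [0,0,0,0,0,-0.5,1],
  [0,0,0,0,0,-1,1],
  [0,0,0,0,0,-1,1],
  [0,0,0,0,0,-1,1],
])

```text
clock: 31.63
tcp_pos: [0.613, 0.2578, 0.0323]
orientation: [2.328, 2.109, 0.002]
contact_force: [-0.8, -1.3, 5.6]
grip_width: 0.0106
gripper_force: 59.6
```

Request:
servo_tool([
  [0,0,0,0,0,0,0.8],
  [0,0,0,0,0,0,0.55],
  [0,0,0,0,0,0,0.55],
  [0,0,0,0,0,0,0.55],
  [0,0,0,0,0,0,0.55],
])

```text
clock: 32.05
tcp_pos: [0.6124, 0.2576, 0.0308]
orientation: [-2.328, -2.109, 0.0]
contact_force: [0.6, 0.2, -0.0]
grip_width: 0.0384
gripper_force: 0.0
```

Request:
servo_tool([
  [0,0,0,0,0,10,0.55],
  [0,0,0,0,0,40,0.55],
  [0,0,0,0,0,75,0.3],
  [0,0,0,0,0,112,0],
  [0,0,0,0,0,150,0],
])

```text
clock: 32.47
tcp_pos: [0.6119, 0.2575, 0.1829]
orientation: [-2.327, -2.11, 0.001]
contact_force: [0.7, -0.1, -0.2]
grip_width: 0.0732
gripper_force: 0.0
```

Request:
servo_tool([
  [0,0,0,-1,-25,10,0],
  [0,0,0,-3,-58,20,0],
  [0,0,0,-5,-93,30,0],
  [0,0,0,-7,-125,40,0],
  [0,0,0,-8,-150,50,0],
])

```text
clock: 32.88
tcp_pos: [0.6042, 0.1044, 0.2321]
orientation: [2.329, 2.106, -0.001]
contact_force: [-0.1, 0.3, 0.2]
grip_width: 0.0854
gripper_force: 0.0
```

Request:
servo_tool([
  [0,0,0,0,0,0,0],
  [0,0,0,0,0,0,0],
  [0,0,0,0,0,0,0],
  [0,0,0,0,0,0,0],
])

```text
clock: 33.22
tcp_pos: [0.6039, 0.1094, 0.2309]
orientation: [-2.325, -2.112, -0.0]
contact_force: [-0.1, 0.1, 0.6]
grip_width: 0.0852
gripper_force: 0.0
```

Run:
```python
from h import *
house(); o,im,d,W,hs=wrist('w9.png');z=W[...,2]
near=(abs(W[...,0]-.605)<.08)&(abs(W[...,1]-.185)<.14)
print('pins',rects(W[near&(z>.074)&(z<.09)],15)); print('rim',rects(W[near&(z>.056)&(z<.064)],300,close=9))
n='side';o,im,d,ci=grab(n);W=cloud(n,o,im,d,ci);z=W[...,2]
b=(abs(W[...,0]-.617)<.11)&(abs(W[...,1]+.18)<.17);print('cover side cam',rects(W[b&(z>.035)&(z<.055)],100),rects(W[b&(z>.003)&(z<.016)&(im.max(2)>90)],3000))
```

```text
tcp [603.9 109.4 230.9] [-5.5  0.1] 33.2167
wrist H bodies
[[   0.6  -69.5   99.6   36.7   -0.    27.3 3499. ]
 [   0.6  -23.6  100.5   36.6    0.1   27.3 3606. ]
 [   0.2   25.3  100.6   36.9   -0.3   27.2 3607. ]
 [   0.1   74.5  109.6   41.     0.    27.1 3679. ]]
H fins
[[  0.2 -69.6  29.   11.4 -89.9  54.  455. ]
 [  0.3 -23.4  29.6  11.2 -89.9  54.  478. ]
 [ -0.2  24.7  29.1  11.9 -89.9  54.  488. ]
 [  0.2  71.7  29.5  11.1 -89.9  53.9 463. ]
 [ -4.8  94.6  99.8   0.8   0.   53.7 140. ]]
side H bodies
[[-23.8 -71.6  47.5  47.   -0.8  26.1 302. ]
 [ 30.  -67.9  38.5  37.8  88.5  26.2 207. ]
 [-22.2 -22.4  50.4  38.7  -2.9  26.6 321. ]
 [ 28.6 -21.   40.5  39.2  -1.   26.2 239. ]
 [ 28.8  27.3  40.9  38.8 -85.7  26.4 269. ]
 [-21.1  27.   51.9  37.2  -0.6  26.6 357. ]
 [ 32.7  63.7  31.1  20.1 -15.8  26.8  86. ]
 [-26.3  63.8  41.9  16.4   3.7  26.8 132. ]]
H fins
[[-37.6 -93.   34.5   3.6  -0.5  54.5  22. ]
 [ 22.4 -93.8  64.1   3.7  -1.5  53.9  45. ]
 [ -1.3 -67.3  31.3  12.  -89.9  53.4  73. ]
 [ -1.  -21.   30.3  11.8  89.4  52.9  84. ]
 [ -1.3  27.   31.1  12.1 -88.3  52.9  87. ]
 [ -0.9  74.8  30.1  12.4 -88.7  52.8 100. ]]
side bench bodies
[[ 455.7 -305.9   84.4   10.1  -15.7   21.3  117. ]]
scene bench bodies
[]
tcp [604.1 109.1 230.6] yaw,tilt [-5.5  0. ] F [-0.2  0.2 -0.3] w 85.37122542058626 t 33.3667
pins [[594.9  76.7   8.7   8.5 -74.8  77.6  94. ]
 [615.7 290.1   8.    3.8  -2.5  76.1  34. ]]
rim [[  604.9   182.5   239.7   128.9    84.5    59.2 11364. ]]
cover side cam [[ 617.6 -163.7   26.6   14.6   82.9   46.7   43. ]
 [ 619.5 -140.    17.8   14.3   78.4   45.2   47. ]] [[ 618.1 -162.7  218.9  129.1   85.5    8.2 1953. ]]
```

View pics/w9.png

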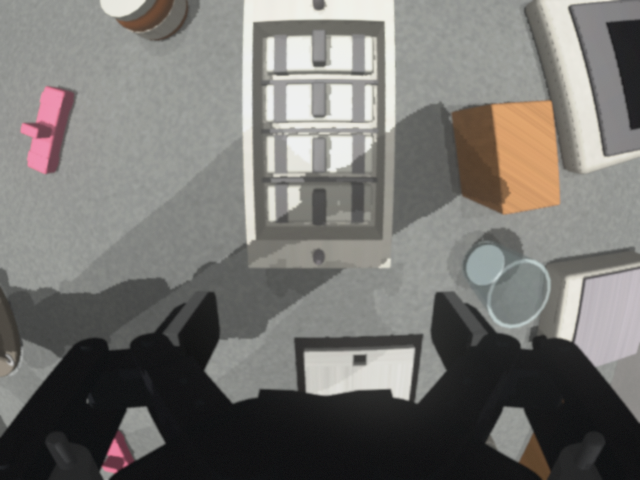

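All four cartridges lie in bays (fins at (319,47), (319,98), (319,152), (319,206)) and both pins are visible. Now the cover.

Request:
servo_tool([
  [0,0,0.1,1,-30,0,0],
  [0,0,0.2,2,-60,0,0],
  [0,0,0.3,4,-90,0,0],
  [0,0,0.4,5,-120,0,0],
  [0,0,0.5,7,-150,0,0],
])

```text
clock: 33.88
tcp_pos: [0.6113, -0.0434, 0.2308]
orientation: [-2.318, -2.121, 0.0]
contact_force: [0.7, -0.1, 0.4]
grip_width: 0.0853
gripper_force: 0.0
```

Request:
servo_tool([
  [0,0,0.1,1,-30,0,0],
  [0,0,0.2,2,-60,0,0],
  [0,0,0.3,4,-90,0,0],
  [0,0,0.4,5,-120,0,0],
  [0,0,0.5,6.5,-140,0,0],
])

```text
clock: 34.3
tcp_pos: [0.6175, -0.1861, 0.2305]
orientation: [2.312, 2.126, -0.002]
contact_force: [0.0, -0.6, -0.2]
grip_width: 0.0853
gripper_force: 0.0
```

Request:
servo_tool([
  [0,0,0,0,0,-20,0],
  [0,0,0,0,0,-40,0],
  [0,0,0,0,0,-50,0],
  [0,0,0,0,0,-50,0],
  [0,0,0,0,0,-50,0],
])

```text
clock: 34.72
tcp_pos: [0.6179, -0.1817, 0.1807]
orientation: [-2.308, -2.13, 0.0]
contact_force: [-0.5, -0.6, 1.0]
grip_width: 0.0855
gripper_force: 0.0
```

Run:
```python
from h import *
o,im,d,W,hsv=wrist();z=W[...,2]; v=hsv[...,2]
near=(abs(W[...,0]-.618)<.12)&(abs(W[...,1]+.18)<.2)
print('handle',rects(W[near&(z>.04)&(z<.06)],200)); print('plate',rects(W[near&(z>.004)&(z<.016)&(v>60)],2000))
```

```text
tcp [ 617.9 -181.7  180.7] yaw,tilt [-4.6  0.1] F [-0.5 -0.6  1. ] w 85.51763959322885 t 34.7167
handle [[ 617.6 -179.9   88.5   13.8   85.1   49.  2083. ]]
plate [[  617.6  -180.8   245.    129.     85.6     9.3 35990. ]]
```

Request:
servo_tool([
  [0,0,0,0,1,-38,0],
  [0,0,0,0,1,-76,0],
  [0,0,0,0,1,-112,0],
  [0,0,0,0,1,-145,0],
  [0,0,0,0,1,-162,0],
], force=90)

```text
clock: 35.18
tcp_pos: [0.6168, -0.181, 0.0163]
orientation: [-2.307, -2.129, 0.002]
contact_force: [-0.4, -0.2, -1.0]
grip_width: 0.0855
gripper_force: 0.0
```

Request:
servo_tool([
  [0,0,0,0,0,0,0.4],
  [0,0,0,0,0,0,0.8],
  [0,0,0,0,0,0,1],
  [0,0,0,0,0,0,1],
  [0,0,0,0,0,0,1],
])

```text
clock: 35.6
tcp_pos: [0.6194, -0.1817, 0.0211]
orientation: [2.307, 2.128, 0.003]
contact_force: [0.1, 0.1, -0.2]
grip_width: 0.0256
gripper_force: 0.0
```

Request:
servo_tool([
  [0,0,0,0,0,0,1],
  [0,0,0,0,0,0,1],
  [0,0,0,0,0,0,1],
  [0,0,0,0,0,0,1],
])

```text
clock: 35.93
tcp_pos: [0.619, -0.1817, 0.0207]
orientation: [2.308, 2.128, 0.002]
contact_force: [-1.4, -0.0, 8.2]
grip_width: 0.0125
gripper_force: 90.3
```

Request:
servo_tool([
  [0,0,0,0,0,6,1],
  [0,0,0,0,0,25,1],
  [0,0,0,0,0,50,1],
  [0,0,0,0,0,80,1],
  [0,0,0,0,0,110,1],
])

```text
clock: 36.35
tcp_pos: [0.6168, -0.1813, 0.1294]
orientation: [-2.308, -2.129, 0.002]
contact_force: [0.6, -0.2, -2.7]
grip_width: 0.0125
gripper_force: 88.4
```

Request:
servo_tool([
  [0,0,0,0,0,5,1],
  [0,0,0,0,0,5,1],
  [0,0,0,0,0,5,1],
])

```text
clock: 36.6
tcp_pos: [0.617, -0.1816, 0.133]
orientation: [-2.309, -2.129, 0.002]
contact_force: [-0.5, 0.2, -3.9]
grip_width: 0.0127
gripper_force: 88.8
```

Request:
servo_tool([
  [0,0,-0.1,-1,14,0,1],
  [0,0,-0.2,-1,36,0,1],
  [0,0,-0.3,-2,62,0,1],
  [0,0,-0.4,-3,90,0,1],
  [0,0,-0.5,-4,120,0,1],
])

```text
clock: 37.02
tcp_pos: [0.6121, -0.0599, 0.1316]
orientation: [-2.317, -2.117, 0.004]
contact_force: [0.3, 0.3, -3.6]
grip_width: 0.0131
gripper_force: 88.6
```

Request:
servo_tool([
  [0,0,-0.1,-1,28,0,1],
  [0,0,-0.2,-2,56,0,1],
  [0,0,-0.3,-3,84,0,1],
  [0,0,-0.4,-4,112,0,1],
  [0,0,-0.5,-5,140,0,1],
])

```text
clock: 37.43
tcp_pos: [0.6068, 0.0807, 0.1317]
orientation: [-2.325, -2.109, 0.005]
contact_force: [0.8, 0.2, -3.9]
grip_width: 0.0129
gripper_force: 88.6
```

Request:
servo_tool([
  [0,0,0,-1,28,0,1],
  [0,0,0,-1,56,0,1],
  [0,0,-0.1,-2,82,0,1],
  [0,0,-0.1,-2,100,0,1],
  [0,0,-0.1,-2.5,105.5,0,1],
])

```text
clock: 37.85
tcp_pos: [0.6036, 0.1897, 0.1321]
orientation: [-2.32, -2.112, 0.001]
contact_force: [-0.4, 1.1, -2.9]
grip_width: 0.013
gripper_force: 88.5
```

Request:
servo_tool([
  [0,0,0,0,0,-2,1],
  [0,0,0,0,0,-4,1],
  [0,0,0,0,0,-6,1],
  [0,0,0,0,0,-8,1],
  [0,0,0,0,0,-8,1],
])

```text
clock: 38.27
tcp_pos: [0.6064, 0.1821, 0.125]
orientation: [2.332, 2.105, -0.002]
contact_force: [0.2, 0.0, -3.0]
grip_width: 0.0128
gripper_force: 88.5
```

Request:
servo_tool([
  [0,0,0,0,0,0,1],
  [0,0,0,0,0,0,1],
  [0,0,0,0,0,0,1],
])

```text
clock: 38.52
tcp_pos: [0.6066, 0.1838, 0.1261]
orientation: [2.33, 2.107, 0.001]
contact_force: [-0.2, -0.6, -2.9]
grip_width: 0.0129
gripper_force: 88.5
```

Run:
```python
from h import *
o,im,d,W,hs=wrist('w10.png');z=W[...,2]
# plate points, far part; far hole
zt=o['tcp_pos'][2]-.0187+.008
pl=(abs(z-zt)<.006)&(abs(W[...,0]-.61)<.09); Q=W[pl]; print('plate',rects(Q,500),'z',np.median(Q[:,2]))
mask=(pl*255).astype(np.uint8); cs,h=cv2.findContours(mask,cv2.RETR_CCOMP,cv2.CHAIN_APPROX_NONE)
for c,hh in zip(cs,h[0]):
    if hh[3]>=0 and cv2.contourArea(c)>150:
        P=np.array([W[p[0][1],p[0][0]] for p in c]);P=P[np.isfinite(P[:,0])]; print('hole',cv2.boundingRect(c),cv2.minAreaRect((P[:,:2]*1000).astype(np.float32)))
near=(abs(W[...,0]-.615)<.02)&(abs(W[...,1]-.293)<.02)&(z>.066)&(z<.09); print('pin',rects(W[near],10))
print('expected far pin', 605.3+109*.0977,185+109*.9952)
for n in['side','scene']:
    o,im,d,ci=grab(n,n+'10.png');W=cloud(n,o,im,d,ci);z=W[...,2]
    b=(abs(W[...,0]-.605)<.1)&(abs(W[...,1]-.185)<.15)
    print(n,'plate',rects(W[b&(z>.104)&(z<.122)],2000))
```

```text
tcp [606.6 183.8 126.1] yaw,tilt [-5.8  0. ] F [-0.2 -0.6 -2.9] w 12.933616168333034 t 38.5167
plate [[  611.    232.7   149.4   129.5    84.4   114.7 82110. ]] z 0.11467415291260652
hole (304, 19, 41, 34) ((617.0209350585938, 293.3844299316406), (16.431066513061523, 16.533851623535156), 84.64202880859375)
pin [[615.8 295.7   7.7   3.6 -11.7  78.9  44. ]]
expected far pin 615.9493 293.4768
side plate [[ 605.9  185.5  248.4  129.8   84.3  113.8 5085. ]]
scene plate [[ 603.5  184.5  247.   131.2   84.   117.7 2237. ]]
```

View pics/w10.png

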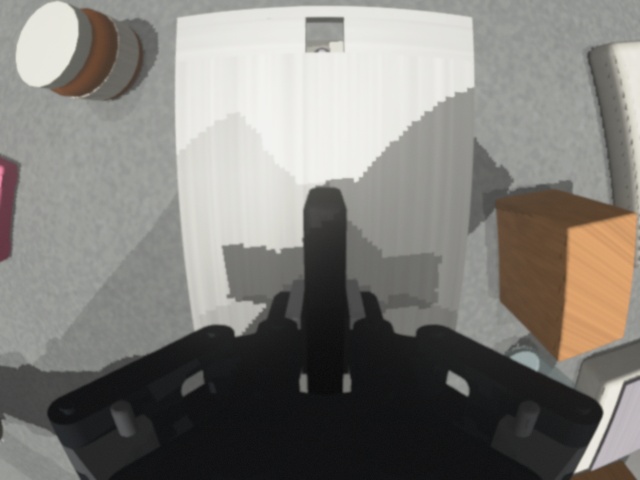

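The far hole is at (324,35), with the pin just peeking through it. The hole must go 1 mm in -x. Lowering in steps while watching the force.

Request:
servo_tool([
  [0,0,0,-1,0.7,-5,1],
  [0,0,0,-1,0.7,-12,1],
  [0,0,0,-1,0.7,-18,1],
  [0,0,0,-1,0.7,-21,1],
  [0,0,0,-1,0.7,-21,1],
])

```text
clock: 39.08
tcp_pos: [0.6046, 0.1844, 0.1034]
orientation: [-2.329, -2.107, 0.003]
contact_force: [0.1, -0.2, -3.9]
grip_width: 0.0127
gripper_force: 88.5
```

Request:
servo_tool([
  [0,0,0,0,0,0,1],
  [0,0,0,0,0,0,1],
  [0,0,0,0,0,0,1],
])

```text
clock: 39.33
tcp_pos: [0.6057, 0.1849, 0.1052]
orientation: [2.33, 2.107, 0.001]
contact_force: [-0.7, -0.5, -2.8]
grip_width: 0.0124
gripper_force: 88.5
```

Request:
servo_tool([
  [0,0,0,0,0,-2,1],
  [0,0,0,0,0,-4,1],
  [0,0,0,0,0,-6,1],
  [0,0,0,0,0,-8,1],
  [0,0,0,0,0,-10,1],
])

```text
clock: 39.75
tcp_pos: [0.6054, 0.1847, 0.0946]
orientation: [-2.33, -2.107, 0.0]
contact_force: [-0.3, -0.3, -3.5]
grip_width: 0.0124
gripper_force: 88.5
```

Run:
```python
from h import *
o,im,d,W,hs=wrist('w11.png');z=W[...,2]
zt=o['tcp_pos'][2]-.0187+.008
pl=(abs(z-zt)<.004)&(abs(W[...,0]-.61)<.09)
mask=(pl*255).astype(np.uint8); cs,h=cv2.findContours(mask,cv2.RETR_CCOMP,cv2.CHAIN_APPROX_NONE)
for c,hh in zip(cs,h[0]):
    if hh[3]>=0 and cv2.contourArea(c)>150:
        P=np.array([W[p[0][1],p[0][0]] for p in c]);P=P[np.isfinite(P[:,0])]; print('hole',cv2.boundingRect(c),cv2.minAreaRect((P[:,:2]*1000).astype(np.float32)))
cv2.imwrite('pics/w11c.png',cv2.resize(im[0:90,270:380],None,fx=4,fy=4))
```

```text
tcp [605.4 184.7  94.6] yaw,tilt [-5.7  0. ] F [-0.3 -0.3 -3.5] w 12.355246539573423 t 39.75
hole (304, 18, 41, 35) ((615.6959838867188, 294.27197265625), (16.58453369140625, 16.596643447875977), 84.05854797363281)
```

View pics/w11c.png

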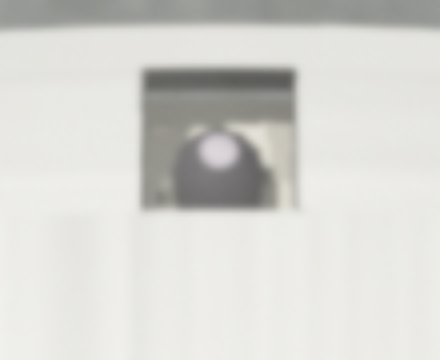

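Pin tip sits centred in the hole (crop (219,150), hole centre (220,140)), no side force. Seating it.

Request:
servo_tool([
  [0,0,0,0,0,-2.5,1],
  [0,0,0,0,0,-5,1],
  [0,0,0,0,0,-7.5,1],
  [0,0,0,0,0,-10,1],
  [0,0,0,0,0,-12,1],
])

```text
clock: 40.22
tcp_pos: [0.6053, 0.1847, 0.0825]
orientation: [-2.33, -2.107, 0.0]
contact_force: [-0.4, -0.2, -2.2]
grip_width: 0.0128
gripper_force: 88.5
```

Request:
servo_tool([
  [0,0,0,0,0,-1,1],
  [0,0,0,0,0,-2,1],
  [0,0,0,0,0,-3,1],
  [0,0,0,0,0,-4,1],
  [0,0,0,0,0,-4,1],
])

```text
clock: 40.63
tcp_pos: [0.6055, 0.1847, 0.0788]
orientation: [2.33, 2.107, 0.0]
contact_force: [-0.1, 0.1, -3.4]
grip_width: 0.0125
gripper_force: 88.6
```

Request:
servo_tool([
  [0,0,0,0,0,-0.5,1],
  [0,0,0,0,0,-1,1],
  [0,0,0,0,0,-1,1],
])

```text
clock: 40.88
tcp_pos: [0.6055, 0.1848, 0.0787]
orientation: [2.33, 2.107, 0.0]
contact_force: [-3.1, -1.6, 5.2]
grip_width: 0.0125
gripper_force: 89.8
```

Request:
servo_tool([
  [0,0,0,0,0,0,0.7],
  [0,0,0,0,0,0,0.4],
  [0,0,0,0,0,0,0],
  [0,0,0,0,0,0,0],
  [0,0,0,0,0,0,0],
])

```text
clock: 41.3
tcp_pos: [0.6056, 0.1848, 0.0779]
orientation: [2.33, 2.107, 0.0]
contact_force: [-0.1, 0.2, -0.3]
grip_width: 0.0722
gripper_force: 0.0
```

Request:
servo_tool([
  [0,0,0,0,0,20,0],
  [0,0,0,0,0,50,0],
  [0,0,0,0,0,85,0],
  [0,0,0,0,0,120,0],
  [0,0,0,0,0,152,0],
])

```text
clock: 41.72
tcp_pos: [0.6054, 0.1849, 0.2319]
orientation: [2.33, 2.108, 0.001]
contact_force: [0.8, 0.2, 0.1]
grip_width: 0.0857
gripper_force: 0.0
```

Request:
servo_tool([
  [0,0,0,0,0,0,0],
  [0,0,0,0,0,0,0],
  [0,0,0,0,0,0,0],
])

```text
clock: 41.97
tcp_pos: [0.6051, 0.1844, 0.2293]
orientation: [2.33, 2.107, -0.001]
contact_force: [-0.3, -0.8, -0.1]
grip_width: 0.0853
gripper_force: 0.0
```

Run:
```python
from h import *
o,im,d,W,hs=wrist('w12.png'); z=W[...,2]
b=(abs(W[...,0]-.605)<.1)&(abs(W[...,1]-.185)<.15)
print('handle',rects(W[b&(z>.098)&(z<.114)],100)); print('plate',rects(W[b&(z>.062)&(z<.073)],500))
Q=W[b&(z>.06)&(z<.076)]; A=np.c_[Q[:,:2]-[.605,.185],np.ones(len(Q))]; print('plane slope mm/m, z mm',np.linalg.lstsq(A,Q[:,2],rcond=None)[0]*1000)
for n in['side','scene']:
    o,im,d,ci=grab(n,n+'12.png');W=cloud(n,o,im,d,ci);z=W[...,2]
    b=(abs(W[...,0]-.605)<.1)&(abs(W[...,1]-.185)<.15);print(n,'plate',rects(W[b&(z>.062)&(z<.075)],1500))
    b=(abs(W[...,0]-.446)<.08)&(abs(W[...,1]+.35)<.08);print('plunger',rects(W[b&(z>.103)&(z<.118)],100),'block',rects(W[b&(z>.03)&(z<.065)],500))
```

```text
tcp [605.1 184.4 229.3] yaw,tilt [-5.7  0. ] F [-0.3 -0.8 -0.1] w 85.3064469358615 t 41.9667
handle [[ 604.7  186.1   89.4   13.9   84.6  107.  2227. ]]
plate [[  605.2   185.8   245.1   129.2    84.4    67.3 38059. ]]
plane slope mm/m, z mm [ 0.2 -0.9 67.3]
side plate [[ 604.9  186.3  249.6  129.9   84.4   66.5 5726. ]]
plunger [[ 445.1 -340.    43.    28.1   13.1  107.9   84. ]] block [[ 447.  -346.3   92.2   90.9  -15.8   51.7  638. ]]
scene plate [[ 602.5  186.6  249.9  132.    84.8   70.4 2661. ]]
plunger [[ 445.5 -350.9   47.1   45.1  -78.8  111.8  271. ]] block [[ 444.9 -350.9   94.    90.   -16.2   56.7  931. ]]
```

Cover is seated level: top at 67.3 mm as at the start, slope about 0. Now the pump.

Request:
servo_tool([
  [0,0,0,-8,-28,0,0],
  [0,0,0,-19,-63,0,0],
  [0,0,0,-30,-100,0,0],
  [0,0,0,-41,-137,0,0],
  [0,0,0,-52,-174,0,0],
])

```text
clock: 42.53
tcp_pos: [0.5521, 0.0092, 0.2287]
orientation: [-2.328, -2.107, 0.002]
contact_force: [1.0, -0.6, 0.8]
grip_width: 0.0858
gripper_force: 0.0
```

Request:
servo_tool([
  [0,0,0,-11,-37,0,0],
  [0,0,0,-22,-74,0,0],
  [0,0,0,-33,-111,0,0],
  [0,0,0,-44,-148,0,0],
  [0,0,0,-55,-185,0,0],
])

```text
clock: 42.95
tcp_pos: [0.497, -0.1758, 0.229]
orientation: [-2.329, -2.107, 0.001]
contact_force: [0.3, 0.7, -0.9]
grip_width: 0.0854
gripper_force: 0.0
```

Request:
servo_tool([
  [0,0,0,-11,-37,0,0],
  [0,0,0,-22,-74,0,0],
  [0,0,0,-33,-111,0,0],
  [0,0,0,-44,-148,0,0],
  [0,0,0,-51,-177,0,0],
])

```text
clock: 43.37
tcp_pos: [0.445, -0.3544, 0.2287]
orientation: [-2.331, -2.103, 0.002]
contact_force: [0.7, -0.5, 0.1]
grip_width: 0.0855
gripper_force: 0.0
```

Request:
servo_tool([
  [0,0,0,0,0,0,0],
  [0,0,0,0,0,0,0],
  [0,0,0,0,0,0,0],
  [0,0,0,0,0,0,0],
  [0,0,0,0,0,0,0],
])

```text
clock: 43.78
tcp_pos: [0.4481, -0.3496, 0.2297]
orientation: [-2.326, -2.11, -0.001]
contact_force: [0.0, 0.2, -0.5]
grip_width: 0.0855
gripper_force: 0.0
```

Run:
```python
from h import *
o,im,d,W,hs=wrist('w13.png'); z=W[...,2]
b=(abs(W[...,0]-.446)<.09)&(abs(W[...,1]+.35)<.09)
print('plunger',rects(W[b&(z>.104)&(z<.116)],100)); print('block',rects(W[b&(z>.045)&(z<.06)],500))
```

```text
tcp [ 448.1 -349.6  229.7] yaw,tilt [-5.6  0. ] F [ 0.   0.2 -0.5] w 85.46794611193054 t 43.7833
plunger [[ 446.9 -351.7   47.4   46.6  -23.1  109.2 3179. ]]
block [[ 446.7 -352.2   90.9   90.4  -16.    54.2 6680. ]]
```

View pics/w13.png

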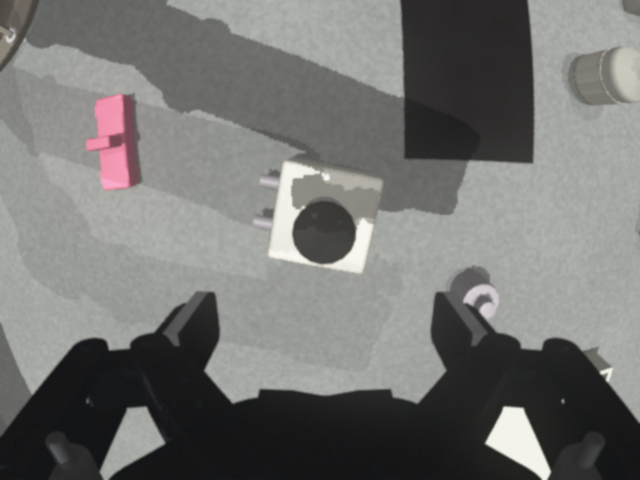

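Plunger head at (323,230), 47 mm across, top at 109-110 mm. Closing the fingers and pressing.

Request:
servo_tool([
  [0,0,0,-1,-2.2,-15,0.5],
  [0,0,0,-1,-2.2,-35,1],
  [0,0,0,-1,-2.2,-60,1],
  [0,0,0,-1,-2.2,-85,1],
  [0,0,0,-1,-2.2,-100,1],
], force=40)

```text
clock: 44.25
tcp_pos: [0.4458, -0.352, 0.1277]
orientation: [-2.326, -2.108, 0.001]
contact_force: [-1.2, -0.5, -0.2]
grip_width: 0.0256
gripper_force: 0.0
```

Request:
servo_tool([
  [0,0,0,0,0,0,1],
  [0,0,0,0,0,0,1],
  [0,0,0,0,0,0,1],
  [0,0,0,0,0,0,1],
  [0,0,0,0,0,0,1],
])

```text
clock: 44.67
tcp_pos: [0.4472, -0.3539, 0.1313]
orientation: [2.328, 2.106, 0.001]
contact_force: [-0.2, 0.4, -1.5]
grip_width: 0.0
gripper_force: 0.0
```

Request:
servo_tool([
  [0,0,0,0,0,-4,1],
  [0,0,0,0,0,-8,1],
  [0,0,0,0,0,-12,1],
  [0,0,0,0,0,-16,1],
  [0,0,0,0,0,-20,1],
])

```text
clock: 45.08
tcp_pos: [0.4463, -0.3534, 0.1094]
orientation: [-2.33, -2.107, 0.0]
contact_force: [-0.6, 0.2, 3.9]
grip_width: 0.0001
gripper_force: 2.2
```

Request:
servo_tool([
  [0,0,0,0,0,-4,1],
  [0,0,0,0,0,-8,1],
  [0,0,0,0,0,-12,1],
  [0,0,0,0,0,-15,1],
  [0,0,0,0,0,-17,1],
])

```text
clock: 45.5
tcp_pos: [0.4463, -0.3534, 0.0931]
orientation: [-2.33, -2.107, 0.001]
contact_force: [-3.3, 1.2, 9.0]
grip_width: 0.0
gripper_force: 4.9
```

Request:
servo_tool([
  [0,0,0,0,0,-1,1],
  [0,0,0,0,0,-2,1],
  [0,0,0,0,0,-3,1],
  [0,0,0,0,0,-4,1],
  [0,0,0,0,0,-4,1],
])

```text
clock: 45.92
tcp_pos: [0.4464, -0.3534, 0.0901]
orientation: [-2.33, -2.107, 0.001]
contact_force: [-4.7, 2.6, 15.3]
grip_width: -0.0
gripper_force: 7.5
```

Request:
servo_tool([
  [0,0,0,0,0,-0.5,1],
  [0,0,0,0,0,-1,1],
  [0,0,0,0,0,-1,1],
])

```text
clock: 46.17
tcp_pos: [0.4464, -0.3535, 0.09]
orientation: [2.33, 2.107, -0.002]
contact_force: [-8.7, 5.2, 23.5]
grip_width: -0.0004
gripper_force: 11.6
```

At the stop: 90.0 mm, and the force is well above the spring's. Letting it up.

Request:
servo_tool([
  [0,0,0,0,0,4,1],
  [0,0,0,0,0,10,1],
  [0,0,0,0,0,18,1],
  [0,0,0,0,0,28,1],
  [0,0,0,0,0,40,1],
])

```text
clock: 46.58
tcp_pos: [0.4461, -0.3532, 0.1279]
orientation: [-2.329, -2.107, 0.0]
contact_force: [0.5, -0.2, 0.6]
grip_width: 0.0001
gripper_force: 0.0
```

Request:
servo_tool([
  [0,0,0,0,0,25,1],
  [0,0,0,0,0,55,1],
  [0,0,0,0,0,85,1],
  [0,0,0,0,0,105,1],
  [0,0,0,0,0,105,1],
])

```text
clock: 47.0
tcp_pos: [0.4489, -0.3547, 0.2382]
orientation: [2.324, 2.102, 0.003]
contact_force: [0.4, -0.0, 1.2]
grip_width: 0.0001
gripper_force: 0.0
```

Run:
```python
from h import *
o,im,d,W,hs=wrist(); z=W[...,2]
b=(abs(W[...,0]-.446)<.09)&(abs(W[...,1]+.35)<.09)
print('plunger',rects(W[b&(z>.08)&(z<.116)],100))
o,im,d,ci=grab('side','side14.png'); W=cloud('side',o,im,d,ci); z=W[...,2]
b=(abs(W[...,0]-.605)<.1)&(abs(W[...,1]-.185)<.15);print('plate',rects(W[b&(z>.062)&(z<.075)],1500))
```

```text
tcp [ 448.9 -354.7  238.2] yaw,tilt [-5.7  0.5] F [ 0.4 -0.   1.2] w 0.09934469695694678 t 47.0
plunger [[ 446.4 -351.7   47.    46.2   84.9  109.2 3044. ]]
plate [[ 605.   187.   247.6  130.    84.5   66.5 5728. ]]
```

View pics/side14.png

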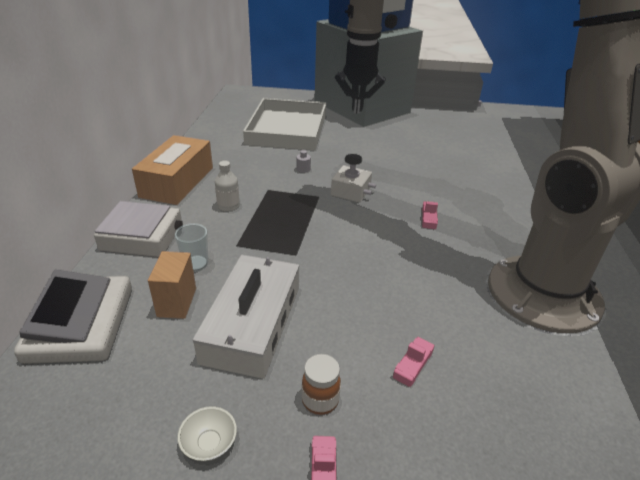

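The cover is seated at (250,310) with the pins in its holes, the plunger is up at (353,160), and the bystanders and pink decoys stand where they were. Handing in.

```bash
python3 -c "
from bench import r
print(r.hand_in())"
```

```text
the job is handed in; nothing more can be done
None
```

I handed the job in at 47 s: all four cartridges are flat in their bays, the cover is back down on the rim over both pins, the plunger went to its stop and came up again, and the other labware was not touched; the hand-in call returned no score.

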